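# Pull the bad tin from the stack and rotate the stock

## Task

One of the three stacks of small food tins on the wooden board has a bad tin second from the bottom, with its sides sucked in: lift off whatever stands above it, put the bad tin into the grey tub, set every new tin waiting on the cardboard tray into the opened stack in its place, and put the older tins that you lifted off back on top of them so that they are used first. Leave the stack straight and upright and the other stacks, the glass jar and the squeeze bottle where they are, and knock no sound tin over.

Things in the scene. Friction and masses are not known exactly. Their poses are not given: they have to be found in the camera images.
- board: fixed wooden board, 130 x 310 x 15 mm, carrying three stacks of three or four tins; origin at the centre of its underside on the worktop, y along its length, x across. The stacks stand 115 mm apart along its y, at about y = +115 mm (stack 1), 0 (stack 2) and -115 mm (stack 3). The worktop between the board and the robot is empty
- bad: the bad tin: same size as the others at its two end rims (54 mm across, 38 mm high, rims 6 mm high), but its sides are sucked in to a six-sided waist about 41 mm across; 70 to 130 g; origin at the centre of its underside, z up. It starts second from the bottom of one of the three stacks, which one varies, with one or two older tins on top of it
- base1: sound food tin, a closed steel cylinder with a cream paper band, 54 mm across, 38 mm high, 100 g; origin at the centre of its underside, z up. Bottom tin of stack 1, on the board
- base2: sound food tin, a closed steel cylinder with a cream paper band, 54 mm across, 38 mm high, 100 g; origin at the centre of its underside, z up. Bottom tin of stack 2, on the board
- base3: sound food tin, a closed steel cylinder with a cream paper band, 54 mm across, 38 mm high, 100 g; origin at the centre of its underside, z up. Bottom tin of stack 3, on the board
- mid1: sound food tin, a closed steel cylinder with a cream paper band, 54 mm across, 38 mm high, 100 g; origin at the centre of its underside, z up. Starts second from the bottom of a stack that has no bad tin
- mid2: sound food tin, a closed steel cylinder with a cream paper band, 54 mm across, 38 mm high, 100 g; origin at the centre of its underside, z up. Starts second from the bottom of a stack that has no bad tin
- low1: sound food tin, a closed steel cylinder with a cream paper band, 54 mm across, 38 mm high, 100 g; origin at the centre of its underside, z up. An older tin, starts third from the bottom of stack 1
- top1: sound food tin, a closed steel cylinder with a cream paper band, 54 mm across, 38 mm high, 100 g; origin at the centre of its underside, z up. An older tin, starts on top of stack 1, fourth from the bottom; may be absent (reads None)
- low2: sound food tin, a closed steel cylinder with a cream paper band, 54 mm across, 38 mm high, 100 g; origin at the centre of its underside, z up. An older tin, starts third from the bottom of stack 2
- top2: sound food tin, a closed steel cylinder with a cream paper band, 54 mm across, 38 mm high, 100 g; origin at the centre of its underside, z up. An older tin, starts on top of stack 2, fourth from the bottom; may be absent (reads None)
- low3: sound food tin, a closed steel cylinder with a cream paper band, 54 mm across, 38 mm high, 100 g; origin at the centre of its underside, z up. An older tin, starts third from the bottom of stack 3
- top3: sound food tin, a closed steel cylinder with a cream paper band, 54 mm across, 38 mm high, 100 g; origin at the centre of its underside, z up. An older tin, starts on top of stack 3, fourth from the bottom; may be absent (reads None)
- new1: sound food tin, a closed steel cylinder with a cream paper band, 54 mm across, 38 mm high, 100 g; origin at the centre of its underside, z up. A new tin; if present, it starts standing on the cardboard tray (one to three new tins are there; absent ones read None)
- new2: sound food tin, a closed steel cylinder with a cream paper band, 54 mm across, 38 mm high, 100 g; origin at the centre of its underside, z up. A new tin; if present, it starts standing on the cardboard tray (one to three new tins are there; absent ones read None)
- new3: sound food tin, a closed steel cylinder with a cream paper band, 54 mm across, 38 mm high, 100 g; origin at the centre of its underside, z up. A new tin; if present, it starts standing on the cardboard tray (one to three new tins are there; absent ones read None)
- tray: fixed low cardboard delivery tray, 210 mm (its x) by 215 mm (its y) outside, rim 18 mm high, 3 mm thick, floor 3 mm; origin at the centre of its underside. It may be to the left or right of the robot
- tub: loose open grey plastic tub for rejects, 160 mm (its x) by 200 mm (its y), 70 mm high, walls and floor 4 mm; 0.3 to 0.5 kg; origin at the centre of its underside. Stands on the side opposite the tray
- jar: bystander: amber glass jar with a black cap, 48 mm across, 100 mm high; origin at the centre of its underside
- squeezy: bystander: white squeeze bottle with a red cap, 54 mm across, 170 mm high; origin at the centre of its underside

How it is judged:
By the outcome, as a careful person would: the job done as asked, in the order asked, and still so for the second after the job is handed in, with the robot touching nothing.
Of top1, top2, top3, new1, new2, new3 only 4 to 6 are there at a start; the rules pass over those that are not, and their reading is None.
At some moment in a run one of tub may be knocked a few centimetres aside while the robot is not near it.
It also fails if it takes over 210 s, if anything falls off the work surface, if the arm or the gripper's body presses on something with over 40 N, if the wrist force passes 120 N, or if a joint passes its speed limit or range.

## Robot

A 6-joint arm with a two-finger parallel gripper is mounted at the origin on the work surface. World frame = base frame: x ahead of the robot, y to its left, z up, the work surface at z = 0. Lengths are in m, angles in degrees, forces in N, time in s.
With the tool pointing down it reaches from about 0.25 to 0.725 m from the base axis. Payload 9.7 kg.
Tool frame: the origin (TCP) lies midway between the tips of the shut fingers; the grasp point (between the pads) lies 19 mm behind it; y points along the fingers, x is the direction in which the jaws open and shut, and the axes are right-handed (so a half turn about y gives the same grasp; the last joint's range is limited). The gripper opens to 85 mm and grips with 20 to 120 N. Pads are 22 mm wide; open, the fingers measure 114 mm over their backs; the gripper's body (76 mm by 85 mm) begins 54 mm behind the grasp point. The pads swing forward as they close: fully open they stand 13 mm farther back than shut.
Start: joints at [65.145, 4.979, 10.078, 95.1, 0, 90], TCP at [0.231, 0.499, 0.231] pointing down, gripper open.
Joint ranges: [-179.16, 179.16], [-48.56, 103.87], [-65.8, 70.77], [-126.05, 130.52], [-82.76, 87.17], [-180, 180]. Speed limits (degrees/s): [127.2, 127.2, 147.25, 180, 180, 180].

## Interface

Orientations are given as [roll, pitch, yaw] about the fixed x, y, z axes, in that order (R = Rz(yaw) Ry(pitch) Rx(roll)).
In Python, from workcell import get_obs, camera, job_done gives the robot as it stands.
- The arm moves only by the tool play_rows, never from a script. Its argument "moves" is a list of rows, each a list of 3 entries, a list of its own where there are three numbers: the turn, a rotation vector about the tool's x, y, z in degrees, then the shift along the tool's x, y, z in m, then the opening in per cent of the stroke, from 0 (shut) to 100 (fully open). A call has exactly 5 rows; each row is the pose to reach, as a shift and turn from the pose commanded when the call began, along the tool's axes at that moment; what a row does not reach only later rows make up. A row lasts 1/10 s, in which the tool goes at most 50 mm and 8.59 degrees, less where a joint would pass 70% of its speed; a pose out of reach is approached as far as the arm can. A call with a gripper value outside its range is refused whole. The fingers move at their own pace and stop on an object; "grip_force" is the grip in N (left out, the last holds). Time passes only in rows, so rows that repeat a pose let the fingers close, or fill a call up. It gives the time, the measured TCP pose, the force and the opening at its end, in the units of the state.
- get_obs(): the state, without advancing time (a new reading comes with each control period).
- camera(name): name is "scene" or "top" or "wrist"; returns a dict with "img" (420x560x3 uint8, red, green, blue), "fov_y" (degrees; the focal length in pixels is half the picture's height over the tangent of half this angle, whatever the lens; pixels are square), "cx", "cy" (the principal point, pixels), "world_from_camera" (4x4, takes a point from camera to world coordinates). Camera axes: x right, y up, looking along -z (the intrinsics and any distortion apply to the point x, -y, -z); pixel columns grow to the right and rows downward; lengths in m; the calibration is good to about 2 mm. A picture is of the moment at which its call begins. There is no depth.
- job_done(): hands the job in, once; it reports no verdict.
The state is a dict: "time": time; "q": joint angles; "qd": joint speeds; "joint_efforts": joint torques, N m; "ee_pos": TCP position; "tcp_rot": TCP orientation; "wrist_force": force on the tool from outside, world axes, zero at the start; "torque": the same for the moment, N m; "opening": finger opening in m.
Only numpy, scipy, OpenCV 4.12 (cv2) and the standard library are available. Lean on these libraries where they do the work, as an engineer would, in place of code of your own. Each camera call takes 0.05 s, during which the arm holds its last target.

## Working session

There is one attempt and no reset: what is moved stays moved. The work goes in short steps, Python scripts to look and compute and a tool call to move; the robot and the scene stay as the last step left them, time stands still between calls to the robot, and variables do not carry over. Pictures are saved under pics/ and viewed, and the job is handed in when it is done.

Besides the shell and the picture viewer there is one more tool, called as name(argument=value, ...), one argument or row to a line, values as JSON. play_rows: Moves the arm, as the interface text tells. Its arguments: {"type":"object","properties":{"moves":{"type":"array"},"grip_force":{"type":"number"}},"required":["moves"]}

```bash
ls -la; mkdir -p pics; cat > h.py <<'E'
import numpy as np, cv2
from workcell import get_obs, camera, job_done
from scipy.spatial.transform import Rotation as R
E
python3 - <<'E'
from h import *
print(get_obs())
for n in ["scene","top","wrist"]:
    c=camera(n); cv2.imwrite(f"pics/{n}0.png",c["img"][:,:,::-1])
    np.savez(f"pics/{n}0.npz",**{k:v for k,v in c.items()})
    print(n,{k:(np.round(v,4).tolist() if k!="img" else 0) for k,v in c.items()})
E
```

```text
total 12
drwxr-xr-x  3 agent agent 4096 Dec  7 03:01 .
drwxr-xr-x 23 root  root  4096 Dec  7 03:01 ..
drwxr-xr-x  2 agent agent 4096 Dec  7 03:01 pics
{'time': 0.0, 'q': array([6.51458819e+01, 5.01135443e+00, 1.00337627e+01, 9.50991275e+01,
       1.59429863e-03, 9.00021188e+01]), 'qd': array([0.11338298, 0.05521881, 0.08850093, 0.06358139, 0.03007525,
       0.04544529]), 'joint_efforts': array([ 2.20365691e-03, -5.20372224e+01,  4.64815736e+01,  1.57970935e-02,
        1.13102753e-04,  2.63517830e-05]), 'ee_pos': array([0.23106623, 0.49885406, 0.23057443]), 'tcp_rot': array([-8.99984085e+01,  7.67192796e-02,  6.51437631e+01]), 'wrist_force': array([-0.13377868,  0.08780555, -0.18811557]), 'torque': array([0.00519162, 0.01224371, 0.03067338]), 'opening': 0.08499458841447785}
scene {'img': 0, 'fov_y': 43.6365, 'cx': 279.4762, 'cy': 205.8696, 'world_from_camera': [[0.7594, -0.4433, 0.4762, 1.163], [0.6506, 0.5153, -0.5579, -0.6839], [0.002, 0.7335, 0.6797, 0.9379], [0.0, 0.0, 0.0, 1.0]]}
top {'img': 0, 'fov_y': 54.9945, 'cx': 284.0066, 'cy': 214.4841, 'world_from_camera': [[-0.0288, 0.9962, -0.0824, 0.4923], [-0.9989, -0.0318, -0.0357, -0.0337], [-0.0382, 0.0812, 0.996, 1.1738], [0.0, 0.0, 0.0, 1.0]]}
wrist {'img': 0, 'fov_y': 63.3713, 'cx': 284.5618, 'cy': 207.5317, 'world_from_camera': [[0.4205, -0.87, -0.2574, 0.1655], [0.9073, 0.4027, 0.1214, 0.5305], [-0.0019, -0.2846, 0.9587, 0.3726], [0.0, 0.0, 0.0, 1.0]]}
```

View pics/scene0.png

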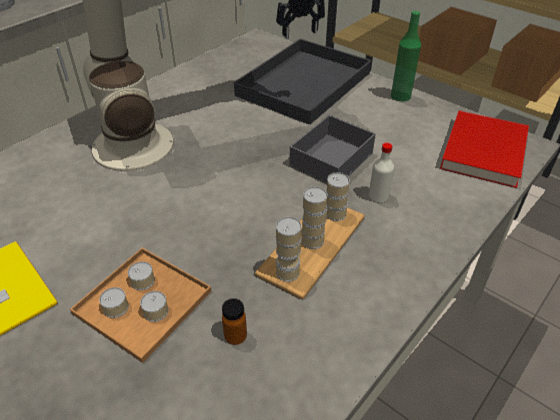

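View pics/top0.png

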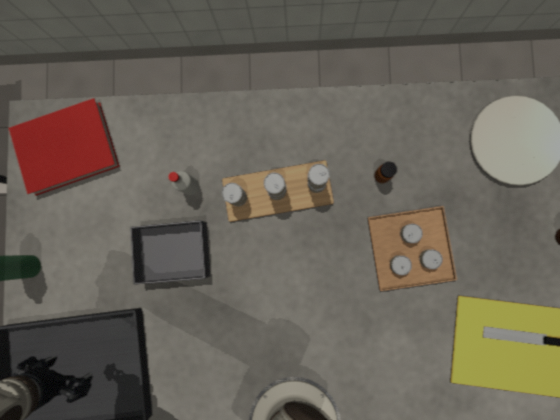

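View pics/wrist0.png

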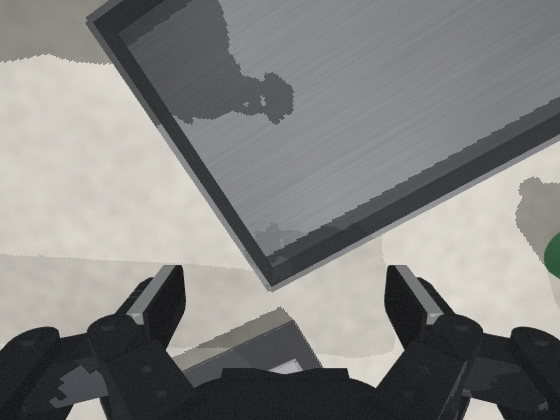

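```bash
python3 - <<'E'
import cv2
i=cv2.imread("pics/scene0.png")[150:310,240:400]
cv2.imwrite("pics/sc0z.png",cv2.resize(i,None,fx=3.7,fy=3.7,interpolation=cv2.INTER_CUBIC))
i=cv2.imread("pics/top0.png")[150:300,120:460]
cv2.imwrite("pics/tp0z.png",cv2.resize(i,None,fx=2.35,fy=2.35,interpolation=cv2.INTER_CUBIC))
E
```

```text
(no output)
```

View pics/sc0z.png

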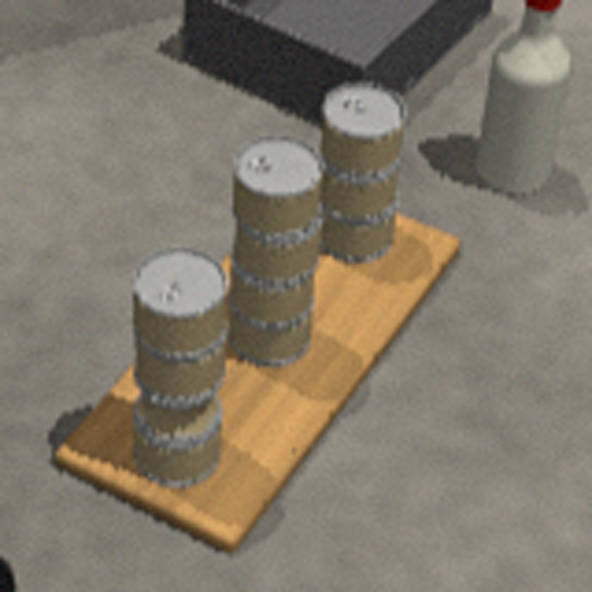

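View pics/tp0z.png

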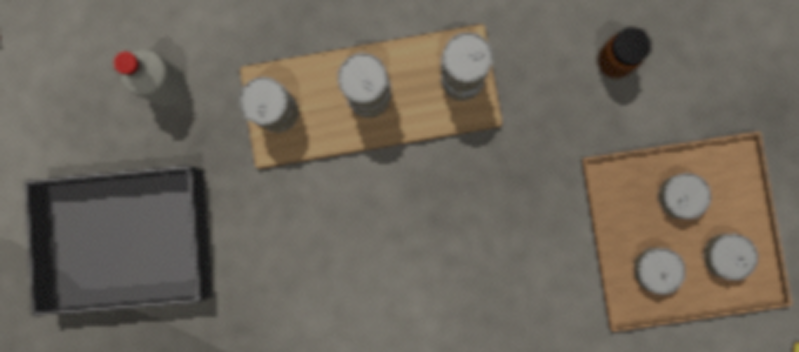

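```bash
cat >> h.py <<'E'
def ray(c,uv):
    f=c["img"].shape[0]/2/np.tan(np.radians(float(c["fov_y"]))/2)
    M=np.array(c["world_from_camera"]); uv=np.atleast_2d(uv)
    d=np.c_[(uv[:,0]-c["cx"])/f,-(uv[:,1]-c["cy"])/f,-np.ones(len(uv))]@M[:3,:3].T
    return M[:3,3],d
def onz(c,uv,z):
    o,d=ray(c,uv); return o+d*((z-o[2])/d[:,2])[:,None]
def proj(c,P):
    f=c["img"].shape[0]/2/np.tan(np.radians(float(c["fov_y"]))/2)
    M=np.array(c["world_from_camera"]); p=(np.atleast_2d(P)-M[:3,3])@M[:3,:3]
    return np.c_[c["cx"]+f*p[:,0]/-p[:,2], c["cy"]-f*p[:,1]/-p[:,2]]
def tri(c1,u1,c2,u2):
    o1,d1=ray(c1,u1);o2,d2=ray(c2,u2)
    d1=d1[0]/np.linalg.norm(d1[0]);d2=d2[0]/np.linalg.norm(d2[0])
    s=np.linalg.lstsq(np.c_[d1,-d2],o2-o1,rcond=None)[0]
    a,b=o1+s[0]*d1,o2+s[1]*d2
    return (a+b)/2,np.linalg.norm(a-b)
def shot(name,tag):
    c=camera(name); cv2.imwrite(f"pics/{name}{tag}.png",c["img"][:,:,::-1]); np.savez(f"pics/{name}{tag}.npz",**c); return c
E
python3 - <<'E'
from h import *
for n in ["top","scene"]:
    c=dict(np.load(f"pics/{n}0.npz")); h=cv2.cvtColor(c["img"],cv2.COLOR_RGB2HSV)
    m=((h[:,:,2]>135)&(h[:,:,1]<45)).astype(np.uint8)
    k,l,s,ce=cv2.connectedComponentsWithStats(m)
    for i in range(1,k):
        if 60<s[i][4]<2000: print(n,s[i],ce[i].round(1))
    cv2.imwrite(f"pics/m{n}.png",m*255)
E
```

```text
top [309 165  20  19 288] [318.3 173.8]
top [264 173  20  20 299] [273.6 182.6]
top [223 183  18  19 262] [231.6 192.2]
top [404 225  17  17 210] [412.2 232.7]
top [424 251  17  17 208] [431.6 258.6]
top [393 257  17  17 214] [401.1 264.8]
top [484 327  60  18 595] [512.6 335.2]
top [ 254  382   82   38 1193] [293.  397.9]
scene [242  31  45  14 207] [264.1  37.7]
scene [246  45  35  16 192] [262.5  52.6]
scene [221  50  28  31 315] [232.7  66.4]
scene [ 147   60   65   40 1360] [176.7  81.6]
scene [114  75  32  19  83] [131.4  86.5]
scene [524 157  17  12  73] [531.5 164. ]
scene [363 171   8  16  69] [366.8 178.9]
scene [328 174  21  13 218] [337.8 179.9]
scene [505 185  40  55 454] [526.7 205.6]
scene [267 238   9  13  71] [271.5 243.6]
scene [461 252  20  38 183] [470.1 271.8]
scene [128 262  24  19 325] [139.6 270.9]
scene [100 288  25  20 369] [112.1 297.7]
scene [  0 290   9  12  75] [  3.2 295.5]
scene [140 292  26  20 381] [152.7 301.3]
scene [410 298  46  56 180] [435.7 321.2]
scene [ 25 310  28  25 139] [ 36.4 321.3]
scene [184 318  33  46 545] [199.1 336.2]
scene [ 75 326  36  29 367] [ 94.1 342.7]
scene [  0 329  20  13  83] [ 10.4 335.2]
scene [197 366  20  15  96] [206.2 372.4]
scene [241 371  17  16  81] [247.7 378.4]
scene [ 159  378   72   42 1235] [193.8 405. ]
scene [255 383  16  17 103] [261.3 390.5]
```

View pics/mtop.png

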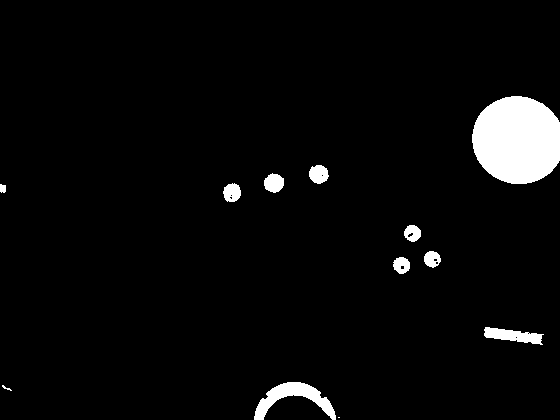

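View pics/mscene.png

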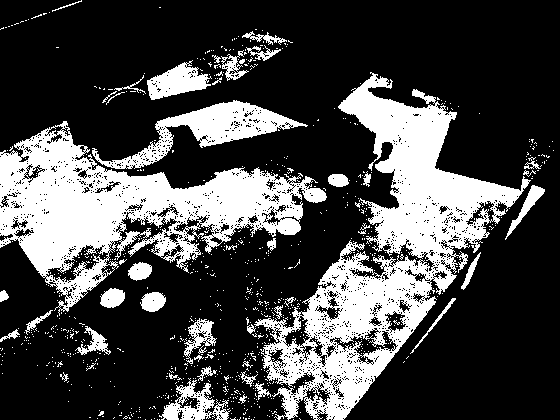

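```bash
python3 - <<'E'
from h import *
t=dict(np.load("pics/top0.npz"));s=dict(np.load("pics/scene0.npz"))
h=cv2.cvtColor(s["img"],cv2.COLOR_RGB2HSV)
m=((h[:,:,2]>150)&(h[:,:,1]<45)).astype(np.uint8)
for (x,y) in [(288,227),(315,195),(338,180)]:
    w=m[y-11:y+12,x-14:x+15]; k,l,st,ce=cv2.connectedComponentsWithStats(w); i=1+np.argmax(st[1:,4]); print(st[i],ce[i]+[x-14,y-11])
for nm,a,b in [("s3",(318.3,173.8),(288.5,226)),("s2",(273.6,182.6),(314.9,194.7)),("s1",(231.6,192.2),(337.8,180)),("na",(412.2,232.7),(139.8,271)),("nb",(431.6,258.6),(152.7,301.3)),("nc",(401.1,264.8),(112.1,297.7)),
  ("jar",(388,170),(234,307)),("sq",(174,177),(386,148))]:
    p,e=tri(t,a,s,b); print(nm,p.round(4),"gap",round(e,4),"r",round(np.hypot(*p[:2]),3))
for nm,px,z in [("tub rim",[(133,228),(206,222),(209,281),(136,287)],.07),("tray",[(369,217),(442,208),(454,281),(378,290)],.018),("board",[(222,178),(325,163),(332,205),(230,221)],.015)]:
    print(nm,onz(t,np.array(px,float),z).round(3)[:,:2].tolist())
E
```

```text
[  2   2  25  17 295] [288.23050847 226.26440678]
[  3   4  23  14 233] [315.12875536 194.87982833]
[  4   5  20  13 192] [337.91145833 179.890625  ]
s3 [ 0.6763 -0.0863  0.1668] gap 0.0022 r 0.682
s2 [0.6579 0.027  0.1667] gap 0.0021 r 0.658
s1 [0.6423 0.1402 0.1287] gap 0.0015 r 0.657
na [ 0.5135 -0.3357  0.1217] gap 0.026 r 0.614
nb [ 0.481  -0.3672  0.032 ] gap 0.0857 r 0.605
nc [ 0.4162 -0.3529 -0.031 ] gap 0.0549 r 0.546
jar [ 0.6938 -0.2747  0.0979] gap 0.0061 r 0.746
sq [0.682  0.2824 0.1628] gap 0.0022 r 0.738
tub rim [[0.559, 0.427], [0.57, 0.222], [0.408, 0.216], [0.397, 0.418]]
tray [[0.573, -0.235], [0.592, -0.441], [0.386, -0.462], [0.367, -0.25]]
board [[0.701, 0.186], [0.734, -0.116], [0.611, -0.131], [0.574, 0.165]]
```

```bash
python3 - <<'E'
from h import *
t=dict(np.load("pics/top0.npz"));s=dict(np.load("pics/scene0.npz"))
for nm,a,b in [("na",(412.2,232.7),(152.7,301.3)),("nb",(431.6,258.6),(112.1,297.7)),("nc",(401.1,264.8),(139.8,271))]:
    p,e=tri(t,a,s,b); print(nm,p.round(4),"gap",round(e,4),"r",round(np.hypot(*p[:2]),3), onz(t,[a],.041).round(4))
b=np.array([.6763-.6423,-.0863-.1402]);print(np.degrees(np.arctan2(b[1],b[0])), np.linalg.norm(b))
E
```

```text
na [ 0.5245 -0.3465  0.0419] gap 0.002 r 0.629 [[ 0.5239 -0.3476  0.041 ]]
nb [ 0.4515 -0.3959  0.0409] gap 0.0016 r 0.6 [[ 0.451  -0.3965  0.041 ]]
nc [ 0.437  -0.3116  0.0408] gap 0.0023 r 0.537 [[ 0.4363 -0.3125  0.041 ]]
-81.4630496124946 0.22903766065867856
```

```bash
cat >> h.py <<'E'
def plan(x,y,z,yaw=-171.5,n=1,p=None,yaw0=None):
    """per-call shift (tool axes at start of each call) and turn about tool y; yaw change spelled as given (no wrap)"""
    if p is None:
        o=get_obs(); p=o["ee_pos"]; r=R.from_euler("xyz",o["tcp_rot"],degrees=True)
        yaw0=o["tcp_rot"][2] if yaw0 is None else yaw0
        print("at",p.round(4),o["tcp_rot"].round(2),"q",o["q"].round(1),"open",round(o["opening"],4),"F",o["wrist_force"].round(1),"t",round(o["time"],2))
    d=(np.array([x,y,z])-p)/n; dy=(yaw-yaw0)/n
    for k in range(n):
        Rk=R.from_euler("xyz",[-90,0,yaw0+dy*k],degrees=True)
        print(k+1,"shift",Rk.inv().apply(d).round(4).tolist(),"turn_y",round(-dy,2))
    print("end axes tool x,z:",R.from_euler("xyz",[-90,0,yaw],degrees=True).as_matrix()[:,[0,2]].T.round(3).tolist())
E
python3 - <<'E'
from h import *
plan(.58,-.09,.30,n=6)
E
```

```text
at [0.2311 0.4989 0.2308] [-9.000e+01  6.000e-02  6.515e+01] q [65.1  5.  10.  95.1 -0.  90. ] open 0.0855 F [-0.1 -0.3  0.4] t 0.15
1 shift [-0.0646, -0.0115, -0.094] turn_y 39.44
2 shift [0.0098, -0.0115, -0.1137] turn_y 39.44
3 shift [0.0798, -0.0115, -0.0815] turn_y 39.44
4 shift [0.1134, -0.0115, -0.0123] turn_y 39.44
5 shift [0.0954, -0.0115, 0.0626] turn_y 39.44
6 shift [0.0339, -0.0115, 0.1089] turn_y 39.44
end axes tool x,z: [[-0.989, -0.148, 0.0], [0.148, -0.989, 0.0]]
```

play_rows(
  moves=[
    [[0,7.9,0],[-0.013,-0.0023,-0.019],100],
    [[0,15.8,0],[-0.026,-0.0046,-0.038],100],
    [[0,23.6,0],[-0.039,-0.007,-0.056],100],
    [[0,31.5,0],[-0.052,-0.009,-0.075],100],
    [[0,39.4,0],[-0.0646,-0.0115,-0.094],100],
  ],
  grip_force=40,
)

```text
time: 0.65
ee_pos: [0.2896, 0.4, 0.2426]
tcp_rot: [-90.0, 0.0, 25.4]
wrist_force: [-0.2, -0.9, 0.5]
opening: 0.0856
```

play_rows(
  moves=[
    [[0,7.9,0],[0.002,-0.0023,-0.023],100],
    [[0,15.8,0],[0.004,-0.0046,-0.046],100],
    [[0,23.6,0],[0.006,-0.007,-0.068],100],
    [[0,31.5,0],[0.008,-0.009,-0.091],100],
    [[0,39.4,0],[0.01,-0.0115,-0.114],100],
  ],
)

```text
time: 1.15
ee_pos: [0.3481, 0.3017, 0.2541]
tcp_rot: [-90.0, 0.0, -14.0]
wrist_force: [0.5, -0.1, 0.8]
opening: 0.0857
```

play_rows(
  moves=[
    [[0,7.9,0],[0.016,-0.0023,-0.016],100],
    [[0,15.8,0],[0.032,-0.0046,-0.033],100],
    [[0,23.6,0],[0.048,-0.007,-0.049],100],
    [[0,31.5,0],[0.064,-0.009,-0.065],100],
    [[0,39.4,0],[0.08,-0.0115,-0.0815],100],
  ],
)

```text
time: 1.65
ee_pos: [0.4066, 0.2036, 0.2657]
tcp_rot: [-90.0, 0.0, -53.4]
wrist_force: [-0.8, 0.4, -0.2]
opening: 0.0854
```

play_rows(
  moves=[
    [[0,7.9,0],[0.023,-0.0023,-0.002],100],
    [[0,15.8,0],[0.045,-0.0046,-0.005],100],
    [[0,23.6,0],[0.068,-0.007,-0.007],100],
    [[0,31.5,0],[0.091,-0.009,-0.01],100],
    [[0,39.4,0],[0.1134,-0.0115,-0.0123],100],
  ],
)

```text
time: 2.15
ee_pos: [0.4695, 0.0527, 0.277]
tcp_rot: [-90.2, 2.8, -85.2]
wrist_force: [1.1, -0.1, 0.3]
opening: 0.0856
```

```bash
python3 - <<'E'
from h import *
plan(.58,-.09,.30,n=2)
E
```

```text
at [0.4695 0.0527 0.277 ] [-90.16   2.81 -85.25] q [  4.7  -4.2   5.9 100.3   2.8 179.9] open 0.0856 F [ 1.1 -0.1  0.3] t 2.15
1 shift [0.0757, -0.0115, 0.0492] turn_y 43.13
2 shift [0.0216, -0.0115, 0.0876] turn_y 43.13
end axes tool x,z: [[-0.989, -0.148, 0.0], [0.148, -0.989, 0.0]]
```

```bash
python3 - <<'E'
from h import *
plan(.60,-.08,.29,yaw=-81.5,n=1)
E
```

```text
at [0.4695 0.0527 0.277 ] [-90.16   2.81 -85.25] q [  4.7  -4.2   5.9 100.3   2.8 179.9] open 0.0856 F [ 1.1 -0.1  0.3] t 2.15
1 shift [0.143, -0.013, 0.1191] turn_y -3.75
end axes tool x,z: [[0.148, -0.989, 0.0], [0.989, 0.148, 0.0]]
```

play_rows(
  moves=[
    [[0,-1,0],[0.028,-0.003,0.024],100],
    [[0,-2,0],[0.057,-0.005,0.048],100],
    [[0,-3,0],[0.086,-0.008,0.071],100],
    [[0,-3.75,0],[0.114,-0.01,0.095],100],
    [[0,-3.75,0],[0.143,-0.013,0.119],100],
  ],
)

```text
time: 2.65
ee_pos: [0.601, -0.0793, 0.2827]
tcp_rot: [-90.0, 2.8, -81.2]
wrist_force: [0.4, 0.7, 0.9]
opening: 0.0851
```

```bash
python3 - <<'E'
from h import *
plan(.60,-.08,.29,yaw=-81.5,n=1)
E
```

```text
at [ 0.601  -0.0793  0.2827] [-89.97   2.79 -81.23] q [ -8.8  15.7  28.1 103.3   2.7 162.4] open 0.0851 F [0.4 0.7 0.9] t 2.65
1 shift [0.0005, -0.0073, -0.0011] turn_y 0.27
end axes tool x,z: [[0.148, -0.989, 0.0], [0.989, 0.148, 0.0]]
```

```bash
cat >> h.py <<'E'
def plan(x,y,z,yaw=-81.5,n=1):
    o=get_obs(); p=o["ee_pos"]; r=R.from_euler("xyz",o["tcp_rot"],degrees=True)
    print("at",p.round(4),o["tcp_rot"].round(2),"q6 %.1f"%o["q"][5],"open",round(o["opening"],4),"F",o["wrist_force"].round(1),"t",round(o["time"],2))
    t=R.from_euler("xyz",[-90,0,yaw],degrees=True); rv=(r.inv()*t).as_rotvec()/n; d=(np.array([x,y,z])-p)/n
    for k in range(n):
        print(k+1,"turn",np.degrees(rv).round(2).tolist(),"shift",r.inv().apply(d).round(4).tolist(), "rows>=%.1f"%max(np.linalg.norm(d)/.05,np.degrees(np.linalg.norm(rv))/8.59)); r=r*R.from_rotvec(rv)
E
python3 - <<'E'
from h import *
plan(.62,-.08,.29)
E
```

```text
at [ 0.601  -0.0793  0.2827] [-89.97   2.79 -81.23] q6 162.4 open 0.0851 F [0.4 0.7 0.9] t 2.65
1 turn [-0.03, 0.27, -2.79] shift [0.0032, -0.0074, 0.0187] rows>=0.4
```

play_rows(
  moves=[
    [[0,0.1,-1],[0.005,-0.003,0.02],100],
    [[0,0.27,-2],[0.01,-0.006,0.04],100],
    [[0,0.27,-2.79],[0.016,-0.007,0.074],100],
    [[0,0.27,-2.79],[0.017,-0.007,0.074],100],
    [[0,0.27,-2.79],[0.017,-0.007,0.074],100],
  ],
)

```text
time: 3.15
ee_pos: [0.6764, -0.0839, 0.2874]
tcp_rot: [-90.1, 0.0, -81.5]
wrist_force: [0.0, 0.3, 0.8]
opening: 0.0857
```

```bash
python3 - <<'E'
from h import *
c=shot("wrist","1")
print(np.round(c["world_from_camera"],3).tolist())
plan(.6763,-.0863,.29)
print(proj(c,[[.6763,-.0863,.167],[.6763,-.0863,.053]]))
E
```

```text
[[0.147, 0.947, 0.284, 0.748], [-0.989, 0.141, 0.042, -0.072], [-0.0, -0.287, 0.958, 0.429], [0.0, 0.0, 0.0, 1.0]]
at [ 0.6757 -0.0839  0.2887] [-9.003e+01  2.000e-02 -8.152e+01] q6 164.4 open 0.0853 F [0.3 0.2 0.1] t 3.2
1 turn [0.03, -0.02, -0.02] shift [0.0024, -0.0013, 0.0002] rows>=0.1
[[288.64942097 201.2550305 ]
 [287.49144661 173.87416446]]
```

View pics/wrist1.png

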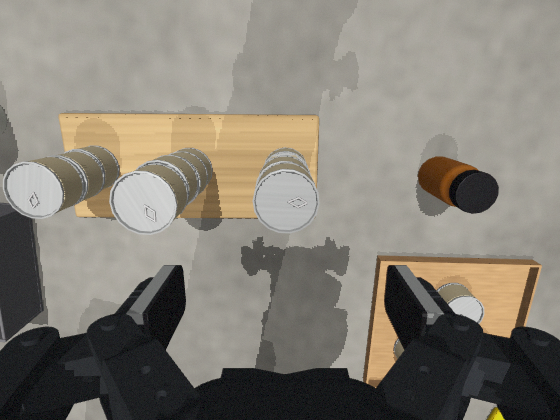

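```bash
cat >> h.py <<'E'
def tintop(c,P,rad=None,vmin=165):
    """fit ellipse to bright tin top near world point P; return pixel centre, world pt on plane, diameters"""
    u=proj(c,[P])[0]; e=proj(c,[np.array(P)+[0,.027,0]])[0]; rr=int(np.hypot(*(e-u))*1.45)
    h=cv2.cvtColor(c["img"],cv2.COLOR_RGB2HSV)
    m=((h[:,:,2]>vmin)&(h[:,:,1]<30)).astype(np.uint8)
    w=np.zeros_like(m); cv2.circle(w,(int(u[0]),int(u[1])),rr,1,-1); m&=w
    m=cv2.morphologyEx(m,cv2.MORPH_OPEN,np.ones((3,3),np.uint8))
    cs,_=cv2.findContours(m,cv2.RETR_EXTERNAL,cv2.CHAIN_APPROX_NONE)
    k=cv2.convexHull(max(cs,key=cv2.contourArea))
    H=onz(c,k[:,0].astype(float),P[2])[:,:2]
    (cx,cy),r=cv2.minEnclosingCircle(H.astype(np.float32))
    el=cv2.fitEllipse(k); 
    H2=onz(c,[el[0]],P[2])[0]
    return dict(px=np.round(el[0],1),ax=np.round(el[1],1),ell=H2[:2].round(4),mec=(round(cx,4),round(cy,4)),r=round(r*1000,1))
E
python3 - <<'E'
from h import *
c=dict(np.load("pics/wrist1.npz"))
for v in (150,165,180):
  print(tintop(c,[.6763,-.0863,.167],vmin=v)); print(tintop(c,[.658,.027,.167],vmin=v))
E
```

```text
{'px': array([292. , 207.5]), 'ax': array([ 80.8, 100.6]), 'ell': array([ 0.6715, -0.0897]), 'mec': (0.6745, -0.0868), 'r': 39.9}
{'px': array([142.8, 212.6]), 'ax': array([76.9, 88.1]), 'ell': array([0.6495, 0.0288]), 'mec': (0.6479, 0.0285), 'r': 36.3}
{'px': array([285.6, 200.5]), 'ax': array([57.8, 60. ]), 'ell': array([ 0.6766, -0.0838]), 'mec': (0.6761, -0.0837), 'r': 24.5}
{'px': array([145.6, 212.6]), 'ax': array([78.4, 84.6]), 'ell': array([0.6499, 0.0266]), 'mec': (0.6482, 0.028), 'r': 35.9}
{'px': array([285.6, 200.4]), 'ax': array([56.5, 59.8]), 'ell': array([ 0.6767, -0.0838]), 'mec': (0.6761, -0.0839), 'r': 24.1}
{'px': array([144.3, 201.2]), 'ax': array([57. , 63.6]), 'ell': array([0.6593, 0.0279]), 'mec': (0.6589, 0.0277), 'r': 25.2}
```

play_rows(
  moves=[
    [[0,0,0],[0,0.04,0.001],100],
    [[0,0,0],[0,0.08,0.001],100],
    [[0,0,0],[0,0.12,0.001],100],
    [[0,0,0],[0,0.145,0.001],100],
    [[0,0,0],[0,0.157,0.001],100],
  ],
  grip_force=30,
)

```text
time: 3.7
ee_pos: [0.675, -0.0837, 0.1308]
tcp_rot: [-90.1, 0.0, -81.5]
wrist_force: [-0.4, 0.8, 0.9]
opening: 0.0853
```

```bash
python3 - <<'E'
from h import *
c=shot("wrist","2"); plan(.6763,-.0839,.132)
E
```

```text
at [ 0.6752 -0.0837  0.1301] [-9.011e+01  4.000e-02 -8.153e+01] q6 164.5 open 0.0851 F [ 0.5 -0.1 -0.9] t 3.75
1 turn [0.11, -0.03, -0.04] shift [0.0003, -0.0019, 0.001] rows>=0.0
```

View pics/wrist2.png

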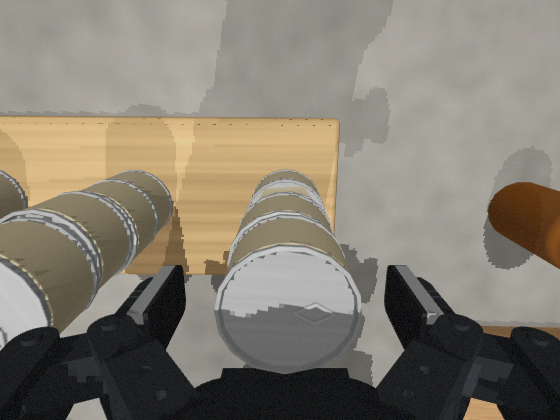

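play_rows(
  moves=[
    [[0,0,0],[0,-0.001,0.001],60],
    [[0,0,0],[0,-0.001,0.001],50],
    [[0,0,0],[0,-0.001,0.001],50],
    [[0,0,0],[0,-0.001,0.001],50],
    [[0,0,0],[0,-0.001,0.001],50],
  ],
)

```text
time: 4.25
ee_pos: [0.6791, -0.0839, 0.1362]
tcp_rot: [-89.7, -0.1, -81.5]
wrist_force: [-0.4, -1.0, 8.4]
opening: 0.0532
```

```bash
python3 - <<'E'
from h import *
c=shot("wrist","3"); plan(.6763,-.0839,.132)
E
```

```text
at [ 0.6791 -0.0839  0.1362] [-8.973e+01 -7.000e-02 -8.153e+01] q6 164.5 open 0.0531 F [-1.3 -1.2  6.9] t 4.3
1 turn [-0.27, -0.03, 0.07] shift [-0.0004, 0.0041, -0.0028] rows>=0.1
```

View pics/wrist3.png

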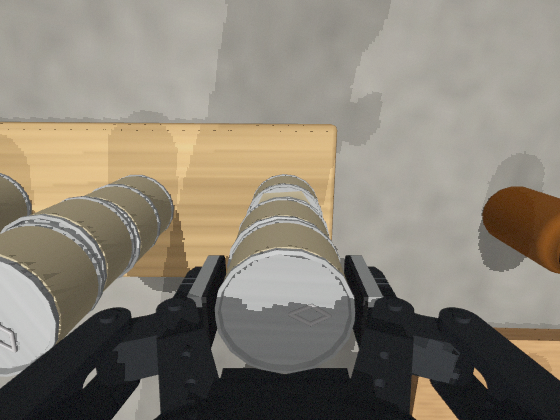

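play_rows(
  moves=[
    [[0,0,0],[0,-0.005,0],50],
    [[0,0,0],[0,-0.01,0],50],
    [[0,0,0],[0,-0.02,0],50],
    [[0,0,0],[0,-0.04,0],50],
    [[0,0,0],[0,-0.06,0],50],
  ],
)

```text
time: 4.8
ee_pos: [0.6779, -0.0836, 0.1944]
tcp_rot: [-90.0, 0.0, -81.5]
wrist_force: [0.7, 0.5, -1.0]
opening: 0.0531
```

```bash
python3 - <<'E'
from h import *
c=shot("wrist","4"); shot("scene","4"); plan(.48,-.10,.2)
E
```

```text
at [ 0.679  -0.0837  0.1971] [-8.968e+01 -8.000e-02 -8.152e+01] q6 164.5 open 0.053 F [ 0.5 -0.2 -1.4] t 4.9
1 turn [-0.32, -0.02, 0.08] shift [-0.0133, -0.004, -0.1993] rows>=4.0
```

View pics/wrist4.png

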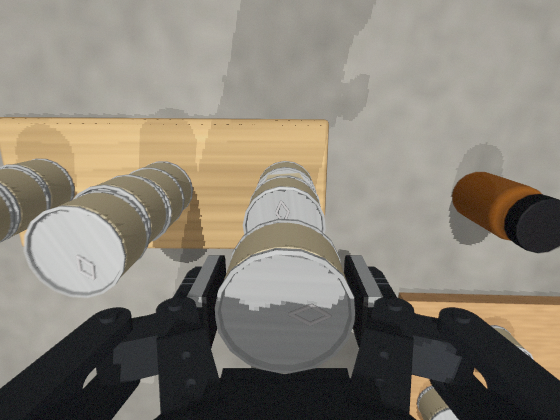

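View pics/scene4.png

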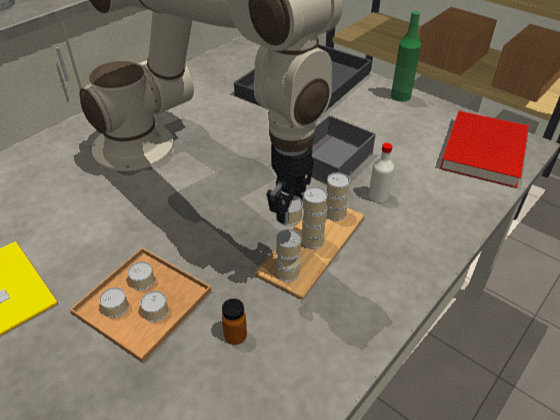

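play_rows(
  moves=[
    [[0,0,0],[-0.001,0,-0.02],50],
    [[0,0,0],[-0.004,0,-0.065],50],
    [[0,0,0],[-0.008,0.01,-0.115],50],
    [[0,0,0],[-0.012,0.02,-0.165],50],
    [[0,0,0],[-0.013,0.03,-0.199],50],
  ],
)

```text
time: 5.4
ee_pos: [0.4766, -0.1, 0.1621]
tcp_rot: [-90.0, 0.0, -81.5]
wrist_force: [-0.1, -1.2, -1.3]
opening: 0.0529
```

play_rows(
  moves=[
    [[0,0,0],[0,0.03,0],50],
    [[0,0,0],[0,0.06,0],50],
    [[0,0,0],[0,0.09,0],50],
    [[0,0,0],[0,0.11,0],50],
    [[0,0,0],[0,0.12,0],50],
  ],
)

```text
time: 5.9
ee_pos: [0.478, -0.0998, 0.0406]
tcp_rot: [-90.1, 0.1, -81.5]
wrist_force: [0.4, -0.0, -0.7]
opening: 0.0531
```

```bash
python3 - <<'E'
from h import *
plan(.48,-.10,.009)
E
```

```text
at [ 0.478  -0.0998  0.0406] [-9.012e+01  6.000e-02 -8.152e+01] q6 159.7 open 0.0531 F [ 0.4 -0.  -0.7] t 5.9
1 turn [0.12, -0.02, -0.06] shift [0.0005, 0.0316, 0.002] rows>=0.6
```

play_rows(
  moves=[
    [[0,0,0],[0,0.012,0],50],
    [[0,0,0],[0,0.022,0],50],
    [[0,0,0],[0,0.028,0],50],
    [[0,0,0],[0,0.031,0],50],
    [[0,0,0],[0,0.032,0],50],
  ],
)

```text
time: 6.4
ee_pos: [0.4796, -0.1001, 0.0112]
tcp_rot: [-89.9, -0.0, -81.5]
wrist_force: [0.2, -0.1, -1.4]
opening: 0.0533
```

```bash
python3 - <<'E'
from h import *
plan(.48,-.10,.0085)
E
```

```text
at [ 0.4796 -0.1001  0.0112] [-8.994e+01 -1.000e-02 -8.152e+01] q6 159.7 open 0.0533 F [ 0.2 -0.1 -1.4] t 6.4
1 turn [-0.06, -0.02, 0.01] shift [-0.0001, 0.0027, 0.0004] rows>=0.1
```

play_rows(
  moves=[
    [[0,0,0],[0,0.001,0],50],
    [[0,0,0],[0,0.002,0],50],
    [[0,0,0],[0,0.003,0],50],
    [[0,0,0],[0,0.003,0],50],
    [[0,0,0],[0,0.003,0],50],
  ],
)

```text
time: 6.9
ee_pos: [0.4794, -0.1001, 0.0082]
tcp_rot: [-90.0, -0.0, -81.5]
wrist_force: [-0.0, -0.0, -2.3]
opening: 0.0532
```

play_rows(
  moves=[
    [[0,0,0],[0,0.001,0],50],
    [[0,0,0],[0,0.001,0],50],
    [[0,0,0],[0,0.002,0],50],
    [[0,0,0],[0,0.002,0],50],
    [[0,0,0],[0,0.002,0],50],
  ],
)

```text
time: 7.4
ee_pos: [0.4795, -0.1002, 0.0071]
tcp_rot: [-89.9, -0.0, -81.5]
wrist_force: [-4.2, 0.4, 7.8]
opening: 0.0532
```

play_rows(
  moves=[
    [[0,0,0],[0,-0.001,0],50],
    [[0,0,0],[0,-0.001,0],70],
    [[0,0,0],[0,-0.001,0],90],
    [[0,0,0],[0,-0.001,0],100],
    [[0,0,0],[0,-0.001,0],100],
  ],
)

```text
time: 7.9
ee_pos: [0.4794, -0.1001, 0.007]
tcp_rot: [-90.0, -0.0, -81.5]
wrist_force: [-0.8, -0.0, -0.4]
opening: 0.0854
```

play_rows(
  moves=[
    [[0,0,0],[0,-0.02,0],100],
    [[0,0,0],[0,-0.05,0],100],
    [[0,0,0],[0,-0.09,0],100],
    [[0,0,0],[0,-0.13,0],100],
    [[0,0,0],[0,-0.17,0],100],
  ],
)

```text
time: 8.4
ee_pos: [0.479, -0.1001, 0.1787]
tcp_rot: [-90.0, -0.0, -81.5]
wrist_force: [0.7, -0.2, 0.4]
opening: 0.0855
```

```bash
python3 - <<'E'
from h import *
c=shot("wrist","5"); plan(.6764,-.0839,.25)
print(tintop(c,[.48,-.10,.038]))
E
```

```text
at [ 0.4809 -0.1004  0.1855] [-89.51  -0.17 -81.52] q6 159.7 open 0.0849 F [-2.2  0.2  5.5] t 8.45
1 turn [-0.49, -0.02, 0.17] shift [0.0127, -0.0628, 0.1964] rows>=4.1
{'px': array([292.9, 200.8]), 'ax': array([69.6, 74.6]), 'ell': array([ 0.4747, -0.1071]), 'mec': (0.4739, -0.1085), 'r': 33.5}
```

View pics/wrist5.png

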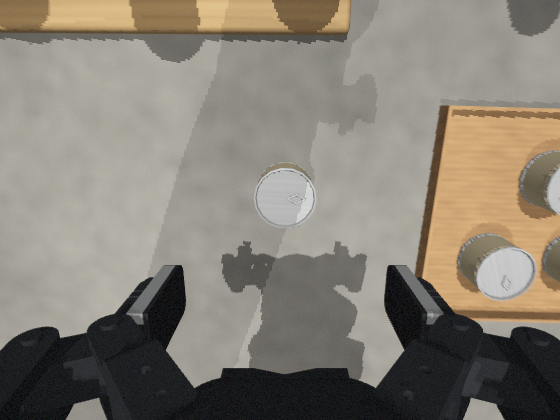

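play_rows(
  moves=[
    [[0,0,0],[0.002,-0.01,0.03],100],
    [[0,0,0],[0.005,-0.02,0.075],100],
    [[0,0,0],[0.008,-0.025,0.125],100],
    [[0,0,0],[0.011,-0.025,0.17],100],
    [[0,0,0],[0.0127,-0.025,0.197],100],
  ],
)

```text
time: 8.95
ee_pos: [0.6785, -0.0832, 0.2007]
tcp_rot: [-90.0, 0.0, -81.5]
wrist_force: [1.0, -0.5, -0.1]
opening: 0.0853
```

play_rows(
  moves=[
    [[0,0,0],[0,0,0],100],
    [[0,0,0],[0,0.02,0],100],
    [[0,0,0],[0,0.04,0],100],
    [[0,0,0],[0,0.04,0],100],
    [[0,0,0],[0,0.04,0],100],
  ],
)

```text
time: 9.45
ee_pos: [0.6753, -0.0837, 0.1628]
tcp_rot: [-90.0, -0.0, -81.5]
wrist_force: [0.6, 0.4, 0.6]
opening: 0.0854
```

```bash
python3 - <<'E'
from h import *
c=shot("wrist","6"); plan(.6764,-.0839,.096)
for v in (175,190,200):print(tintop(c,[.6764,-.0839,.129],vmin=v))
E
```

```text
at [ 0.6758 -0.0838  0.1637] [-8.990e+01 -2.000e-02 -8.153e+01] q6 164.5 open 0.0855 F [0.8 0.6 0.1] t 9.5
1 turn [-0.1, -0.03, 0.02] shift [0.0002, 0.0677, 0.0005] rows>=1.4
{'px': array([284.2, 237. ]), 'ax': array([83.6, 85.9]), 'ell': array([ 0.6785, -0.0822]), 'mec': (0.6777, -0.0827), 'r': 25.0}Traceback (most recent call last):
  File "<stdin>", line 3, in <module>
  File "h.py", line 51, in tintop
    el=cv2.fitEllipse(k);
cv2.error: OpenCV(4.12.0) /io/opencv/modules/imgproc/src/shapedescr.cpp:361: error: (-201:Incorrect size of input array) There should be at least 5 points to fit the ellipse in function 'fitEllipseNoDirect'
```

View pics/wrist6.png

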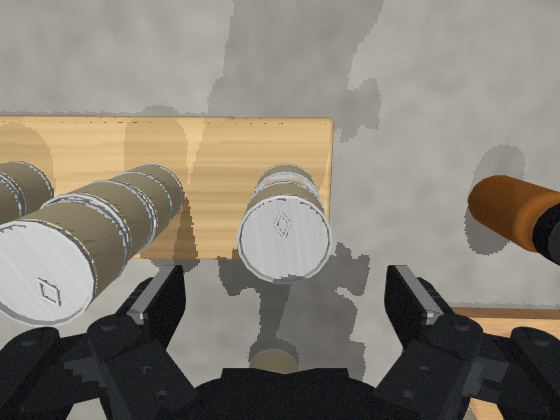

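play_rows(
  moves=[
    [[0,0,0],[0,0.025,0.001],100],
    [[0,0,0],[0,0.05,0.001],100],
    [[0,0,0],[0,0.064,0.001],100],
    [[0,0,0],[0,0.068,0.001],100],
    [[0,0,0],[0,0.068,0.001],75],
  ],
)

```text
time: 10.0
ee_pos: [0.6771, -0.0835, 0.0949]
tcp_rot: [-89.9, -0.0, -81.5]
wrist_force: [-0.3, 0.5, 0.2]
opening: 0.0734
```

play_rows(
  moves=[
    [[0,0,0],[0,0,0],65],
    [[0,0,0],[0,0,0],55],
    [[0,0,0],[0,0,0],50],
    [[0,0,0],[0,0,0],50],
    [[0,0,0],[0,0,0],50],
  ],
)

```text
time: 10.5
ee_pos: [0.6778, -0.0836, 0.0961]
tcp_rot: [-89.8, -0.1, -81.5]
wrist_force: [-0.5, 0.6, 5.8]
opening: 0.0531
```

play_rows(
  moves=[
    [[0,0,0],[0,-0.003,0],50],
    [[0,0,0],[0,-0.01,0],50],
    [[0,0,0],[0,-0.02,0],50],
    [[0,0,0],[0,-0.04,0],50],
    [[0,0,0],[0,-0.06,0],50],
  ],
)

```text
time: 11.0
ee_pos: [0.6768, -0.0835, 0.1554]
tcp_rot: [-90.0, 0.0, -81.5]
wrist_force: [0.6, 0.2, -0.3]
opening: 0.0531
```

```bash
python3 - <<'E'
from h import *
c=shot("wrist","7"); plan(.48,.02,.13)
E
```

```text
at [ 0.6779 -0.0836  0.1596] [-8.970e+01 -8.000e-02 -8.153e+01] q6 164.5 open 0.0531 F [-1.1  1.   2.8] t 11.05
1 turn [-0.3, -0.03, 0.08] shift [-0.1317, 0.0285, -0.1806] rows>=4.5
```

View pics/wrist7.png

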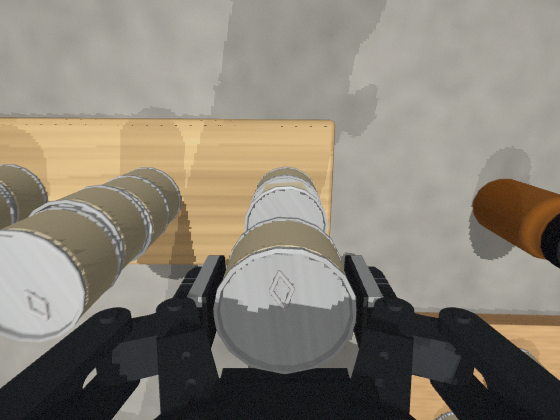

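play_rows(
  moves=[
    [[0,0,0],[0,0,-0.03],50],
    [[0,0,0],[0,0,-0.075],50],
    [[0,0,0],[-0.02,0,-0.12],50],
    [[0,0,0],[-0.06,0,-0.16],50],
    [[0,0,0],[-0.1,0.01,-0.181],50],
  ],
)

```text
time: 11.55
ee_pos: [0.4832, -0.0134, 0.1458]
tcp_rot: [-89.8, -0.0, -81.7]
wrist_force: [0.9, 1.1, -0.5]
opening: 0.0533
```

play_rows(
  moves=[
    [[0,0,0],[-0.02,0.03,0],50],
    [[0,0,0],[-0.032,0.07,0],50],
    [[0,0,0],[-0.032,0.1,0],50],
    [[0,0,0],[-0.032,0.115,0],50],
    [[0,0,0],[-0.032,0.12,0],50],
  ],
)

```text
time: 12.05
ee_pos: [0.4794, 0.0184, 0.0235]
tcp_rot: [-90.1, 0.0, -81.5]
wrist_force: [0.2, -0.8, 0.1]
opening: 0.0531
```

```bash
python3 - <<'E'
from h import *
plan(.48,.02,.0055)
E
```

```text
at [0.4794 0.0184 0.0235] [-90.06   0.   -81.53] q6 173.7 open 0.0531 F [ 0.2 -0.8  0.1] t 12.05
1 turn [0.06, -0.03, -0.0] shift [-0.0015, 0.018, 0.0008] rows>=0.4
```

play_rows(
  moves=[
    [[0,0,0],[-0.001,0.008,0],50],
    [[0,0,0],[-0.001,0.013,0],50],
    [[0,0,0],[-0.001,0.016,0],50],
    [[0,0,0],[-0.001,0.018,0],50],
    [[0,0,0],[-0.001,0.018,0],50],
  ],
)

```text
time: 12.55
ee_pos: [0.4802, 0.0194, 0.0068]
tcp_rot: [-89.9, -0.0, -81.5]
wrist_force: [-0.3, -0.6, -0.9]
opening: 0.0532
```

play_rows(
  moves=[
    [[0,0,0],[0,0.001,0],50],
    [[0,0,0],[0,0.001,0],50],
    [[0,0,0],[0,0.001,0],50],
    [[0,0,0],[0,0.001,0],50],
    [[0,0,0],[0,0.001,0],50],
  ],
)

```text
time: 13.05
ee_pos: [0.48, 0.0195, 0.0057]
tcp_rot: [-90.0, -0.0, -81.5]
wrist_force: [-0.1, 0.7, -0.5]
opening: 0.0533
```

play_rows(
  moves=[
    [[0,0,0],[0,0.001,0],50],
    [[0,0,0],[0,0.001,0],50],
    [[0,0,0],[0,0.001,0],60],
    [[0,0,0],[0,0.001,0],80],
    [[0,0,0],[0,0.001,0],100],
  ],
)

```text
time: 13.55
ee_pos: [0.48, 0.0195, 0.0045]
tcp_rot: [-90.0, -0.0, -81.5]
wrist_force: [-0.1, -0.8, 0.0]
opening: 0.0798
```

play_rows(
  moves=[
    [[0,0,0],[0,0,0],100],
    [[0,0,0],[0,-0.03,0],100],
    [[0,0,0],[0,-0.07,0],100],
    [[0,0,0],[0,-0.11,0],100],
    [[0,0,0],[0,-0.14,0],100],
  ],
)

```text
time: 14.05
ee_pos: [0.4802, 0.0195, 0.1471]
tcp_rot: [-89.9, -0.0, -81.5]
wrist_force: [0.5, -0.5, 0.8]
opening: 0.0855
```

```bash
python3 - <<'E'
from h import *
shot("wrist","8");plan(.60,-.09,.15);plan(.6764,-.0839,.13)
E
```

```text
at [0.4817 0.0196 0.1515] [-8.954e+01 -5.000e-02 -8.152e+01] q6 173.8 open 0.0853 F [-0.2 -0.5  3.2] t 14.1
1 turn [-0.46, -0.02, 0.05] shift [0.1258, 0.0024, 0.1008] rows>=3.2
at [0.4817 0.0196 0.1515] [-8.954e+01 -5.000e-02 -8.152e+01] q6 173.8 open 0.0853 F [-0.2 -0.5  3.2] t 14.1
1 turn [-0.46, -0.02, 0.05] shift [0.131, 0.0231, 0.1771] rows>=4.4
```

View pics/wrist8.png

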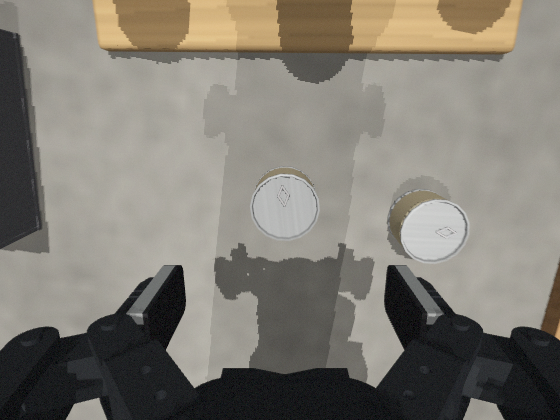

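play_rows(
  moves=[
    [[0,0,0],[0.04,0,0.01],100],
    [[0,0,0],[0.085,0,0.03],100],
    [[0,0,0],[0.12,0,0.06],100],
    [[0,0,0],[0.131,0,0.105],100],
    [[0,0,0],[0.131,0,0.15],100],
  ],
)

```text
time: 14.6
ee_pos: [0.649, -0.0902, 0.1443]
tcp_rot: [-89.9, -0.0, -81.7]
wrist_force: [0.3, -0.4, 0.0]
opening: 0.0853
```

play_rows(
  moves=[
    [[0,0,0],[0,0.005,0.02],100],
    [[0,0,0],[0,0.015,0.027],100],
    [[0,0,0],[0,0.02,0.027],100],
    [[0,0,0],[0,0.02,0.027],100],
    [[0,0,0],[0,0.02,0.027],100],
  ],
)

```text
time: 15.1
ee_pos: [0.6733, -0.0841, 0.1253]
tcp_rot: [-90.0, -0.0, -81.5]
wrist_force: [-0.2, 0.6, 0.5]
opening: 0.0857
```

```bash
python3 - <<'E'
from h import *
c=shot("wrist","9");plan(.6764,-.0839,.047)
print(tintop(c,[.6764,-.0839,.091],vmin=175))
E
```

```text
at [ 0.6736 -0.0842  0.1257] [-8.991e+01 -2.000e-02 -8.154e+01] q6 164.4 open 0.0856 F [ 0.2 -0.4  0.2] t 15.15
1 turn [-0.09, -0.04, 0.02] shift [0.0001, 0.0788, 0.0027] rows>=1.6
{'px': array([285.6, 234.6]), 'ax': array([82.5, 85.6]), 'ell': array([ 0.6778, -0.0831]), 'mec': (0.6774, -0.0833), 'r': 25.0}
```

View pics/wrist9.png

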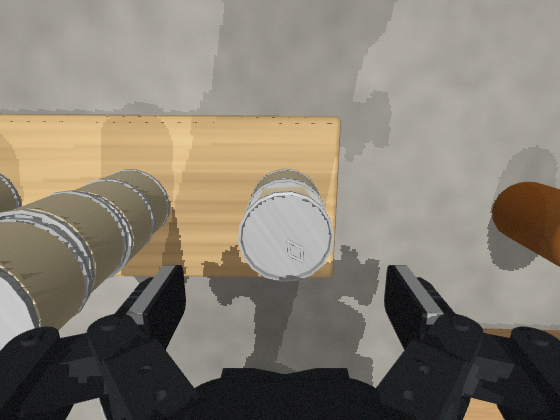

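play_rows(
  moves=[
    [[0,0,0],[0,0.025,0.003],100],
    [[0,0,0],[0,0.055,0.003],100],
    [[0,0,0],[0,0.073,0.003],100],
    [[0,0,0],[0,0.079,0.003],100],
    [[0,0,0],[0,0.079,0.003],100],
  ],
)

```text
time: 15.65
ee_pos: [0.6768, -0.0836, 0.046]
tcp_rot: [-90.0, -0.0, -81.5]
wrist_force: [-0.9, 0.5, 1.1]
opening: 0.0853
```

play_rows(
  moves=[
    [[0,0,0],[0,0,0],80],
    [[0,0,0],[0,0,0],65],
    [[0,0,0],[0,0,0],55],
    [[0,0,0],[0,0,0],40],
    [[0,0,0],[0,0,0],40],
  ],
)

```text
time: 16.15
ee_pos: [0.6781, -0.0839, 0.0476]
tcp_rot: [-89.8, -0.1, -81.5]
wrist_force: [-1.2, -1.5, 6.0]
opening: 0.0528
```

play_rows(
  moves=[
    [[0,0,0],[0,0,0],40],
    [[0,0,0],[0,0,0],40],
    [[0,0,0],[0,-0.003,0],40],
    [[0,0,0],[0,-0.006,0],40],
    [[0,0,0],[0,-0.01,0],40],
  ],
)

```text
time: 16.65
ee_pos: [0.6771, -0.0835, 0.0557]
tcp_rot: [-90.0, 0.0, -81.5]
wrist_force: [0.3, -0.1, -2.0]
opening: 0.0528
```

```bash
python3 - <<'E'
from h import *
c=shot("wrist","10");c=shot("scene","10");plan(.6764,-.0839,.2)
cv2.imwrite("pics/sc10z.png",cv2.resize(c["img"][150:310,220:380,::-1],None,fx=3.7,fy=3.7))
E
```

```text
at [ 0.6775 -0.0835  0.0564] [-8.992e+01 -1.000e-02 -8.152e+01] q6 164.5 open 0.0527 F [ 0.6 -0.9 -2.2] t 16.75
1 turn [-0.08, -0.02, 0.01] shift [0.0002, -0.1436, -0.001] rows>=2.9
```

View pics/wrist10.png

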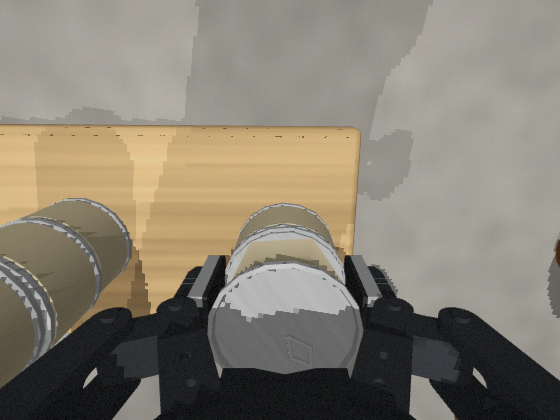

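View pics/sc10z.png

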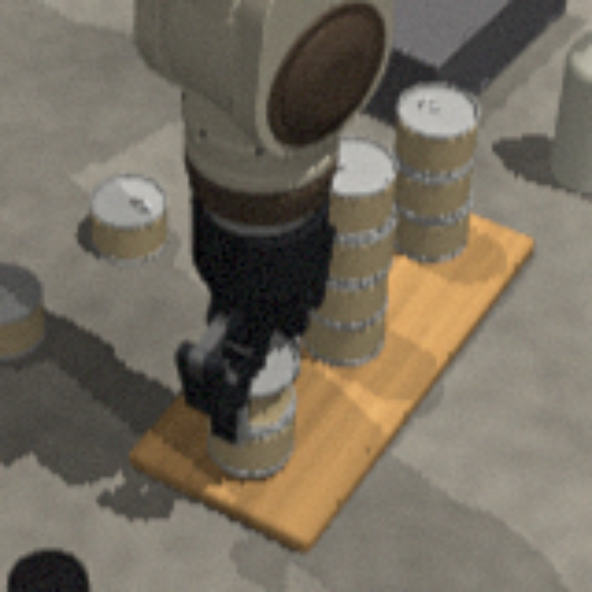

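play_rows(
  moves=[
    [[0,0,0],[0,-0.004,0],40],
    [[0,0,0],[0,-0.008,0],40],
    [[0,0,0],[0,-0.012,0],40],
    [[0,0,0],[0,-0.016,0],40],
    [[0,0,0],[0,-0.02,0],40],
  ],
)

```text
time: 17.25
ee_pos: [0.6773, -0.0836, 0.0762]
tcp_rot: [-89.9, -0.0, -81.5]
wrist_force: [0.5, -0.8, -2.7]
opening: 0.0532
```

```bash
python3 - <<'E'
from h import *
c=shot("wrist","11");c=shot("scene","11");plan(.6764,-.0839,.2)
cv2.imwrite("pics/sc11z.png",cv2.resize(c["img"][150:310,220:380,::-1],None,fx=3.7,fy=3.7))
E
```

```text
at [ 0.6776 -0.0836  0.0767] [-8.989e+01 -2.000e-02 -8.152e+01] q6 164.5 open 0.0527 F [ 0.5  0.4 -1.2] t 17.35
1 turn [-0.11, -0.02, 0.02] shift [0.0002, -0.1233, -0.001] rows>=2.5
```

View pics/sc11z.png

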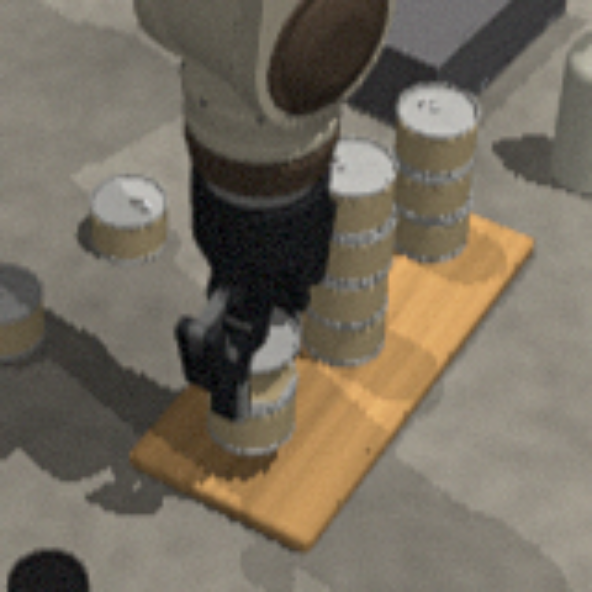

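View pics/wrist11.png

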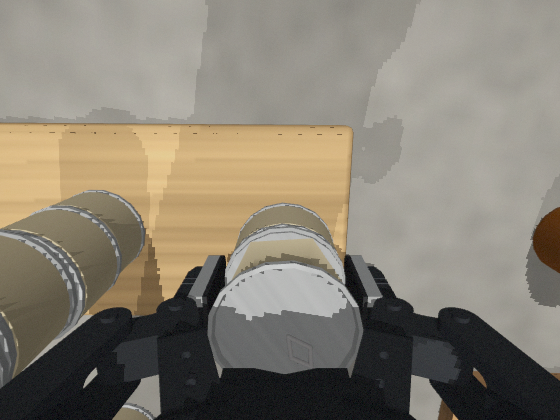

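play_rows(
  moves=[
    [[0,0,0],[0,0.008,0],40],
    [[0,0,0],[0,0.015,0],40],
    [[0,0,0],[0,0.02,0],40],
    [[0,0,0],[0,0.024,0],40],
    [[0,0,0],[0,0.026,0],40],
  ],
)

```text
time: 17.85
ee_pos: [0.677, -0.0835, 0.0489]
tcp_rot: [-90.0, 0.0, -81.5]
wrist_force: [-0.2, -0.2, -2.5]
opening: 0.0528
```

play_rows(
  moves=[
    [[0,0,0],[0,0.001,0],40],
    [[0,0,0],[0,0.002,0],40],
    [[0,0,0],[0,0.0025,0],40],
    [[0,0,0],[0,0.003,0],40],
    [[0,0,0],[0,0.003,0],40],
  ],
)

```text
time: 18.35
ee_pos: [0.6774, -0.0835, 0.0476]
tcp_rot: [-89.9, -0.0, -81.5]
wrist_force: [-3.3, 0.7, 5.2]
opening: 0.0528
```

play_rows(
  moves=[
    [[0,0,0],[0,-0.0005,0],50],
    [[0,0,0],[0,-0.0005,0],70],
    [[0,0,0],[0,-0.0005,0],90],
    [[0,0,0],[0,-0.002,0],100],
    [[0,0,0],[0,-0.005,0],100],
  ],
)

```text
time: 18.85
ee_pos: [0.6772, -0.0835, 0.0516]
tcp_rot: [-90.0, 0.0, -81.5]
wrist_force: [0.0, 0.4, -0.2]
opening: 0.0853
```

```bash
python3 - <<'E'
from h import *
c=shot("wrist","12");plan(.6764,-.0839,.0525)
E
```

```text
at [ 0.6775 -0.0835  0.0524] [-8.993e+01 -1.000e-02 -8.152e+01] q6 164.5 open 0.0853 F [0.  1.7 0.8] t 18.9
1 turn [-0.07, -0.02, 0.01] shift [0.0002, -0.0001, -0.0011] rows>=0.0
```

View pics/wrist12.png

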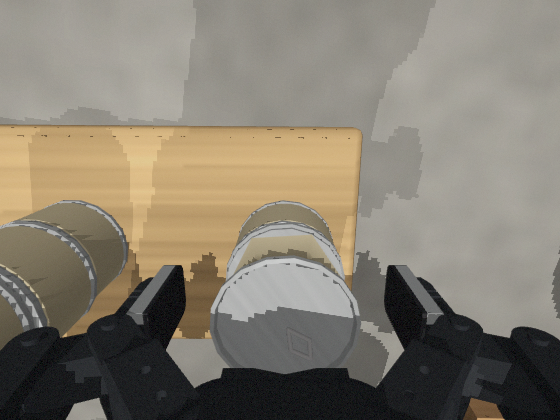

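Both tins stand as before, tin centred at column 286. Now I grip higher.

play_rows(
  moves=[
    [[0,0,0],[0,0,0],80],
    [[0,0,0],[0,0,0],65],
    [[0,0,0],[0,0,0],55],
    [[0,0,0],[0,0,0],40],
    [[0,0,0],[0,0,0],40],
  ],
)

```text
time: 19.4
ee_pos: [0.6774, -0.0836, 0.052]
tcp_rot: [-89.9, -0.0, -81.5]
wrist_force: [-0.7, -0.3, 2.8]
opening: 0.0527
```

play_rows(
  moves=[
    [[0,0,0],[0,0,0],40],
    [[0,0,0],[0,-0.003,0],40],
    [[0,0,0],[0,-0.006,0],40],
    [[0,0,0],[0,-0.009,0],40],
    [[0,0,0],[0,-0.012,0],40],
  ],
)

```text
time: 19.9
ee_pos: [0.6772, -0.0835, 0.0639]
tcp_rot: [-90.0, -0.0, -81.5]
wrist_force: [0.9, 0.2, -1.4]
opening: 0.0526
```

```bash
python3 - <<'E'
from h import *
c=shot("wrist","13");c=shot("scene","13");plan(.6764,-.0839,.2)
cv2.imwrite("pics/sc13z.png",cv2.resize(c["img"][150:310,220:380,::-1],None,fx=3.7,fy=3.7))
E
```

```text
at [ 0.6775 -0.0836  0.0644] [-8.992e+01 -2.000e-02 -8.153e+01] q6 164.5 open 0.053 F [ 1.  -0.1 -0.8] t 20.0
1 turn [-0.08, -0.03, 0.02] shift [0.0002, -0.1356, -0.001] rows>=2.7
```

View pics/sc13z.png

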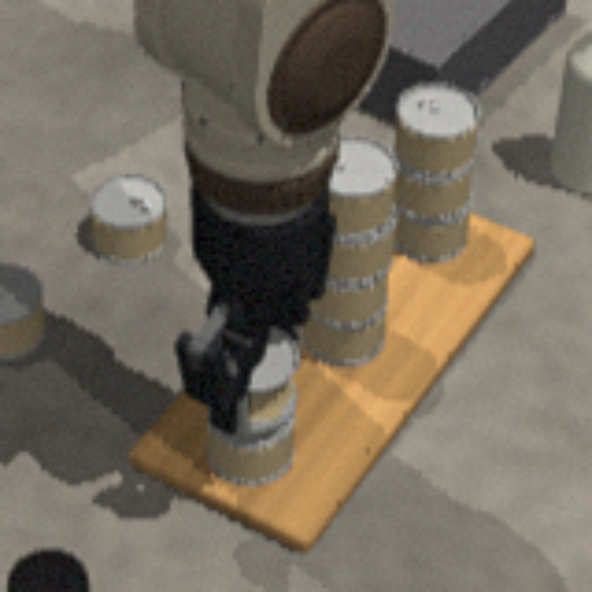

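View pics/wrist13.png

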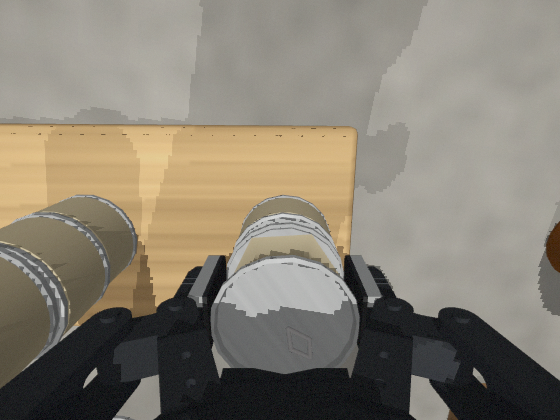

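play_rows(
  moves=[
    [[0,0,0],[0,-0.015,0],40],
    [[0,0,0],[0,-0.04,0],40],
    [[0,0,0],[0,-0.07,0],40],
    [[0,0,0],[0,-0.1,0],40],
    [[0,0,0],[0,-0.12,0],40],
  ],
)

```text
time: 20.5
ee_pos: [0.6775, -0.0836, 0.1876]
tcp_rot: [-89.8, -0.1, -81.5]
wrist_force: [0.5, -0.5, -1.0]
opening: 0.053
```

play_rows(
  moves=[
    [[0,0,0],[0,0,-0.02],40],
    [[0,0,0],[0,0,-0.06],40],
    [[0,0,0],[0,0,-0.11],40],
    [[0,0,0],[0,0,-0.16],40],
    [[0,0,0],[0,0,-0.2],40],
  ],
)

```text
time: 21.0
ee_pos: [0.477, -0.1131, 0.1847]
tcp_rot: [-89.9, -0.0, -81.5]
wrist_force: [0.4, -0.6, 0.0]
opening: 0.0531
```

```bash
python3 - <<'E'
from h import *
c=shot("top","14");shot("wrist","14");plan(.48,.32,.18,yaw=-40,n=2)
E
```

```text
at [ 0.4756 -0.1134  0.1856] [-8.991e+01 -5.000e-02 -8.161e+01] q6 158.2 open 0.0529 F [ 1.4 -0.6  0.2] t 21.1
1 turn [-0.03, -20.8, 0.04] shift [-0.2141, 0.0027, 0.0338] rows>=4.3
2 turn [-0.03, -20.8, 0.04] shift [-0.1881, 0.0028, 0.1076] rows>=4.3
```

View pics/top14.png

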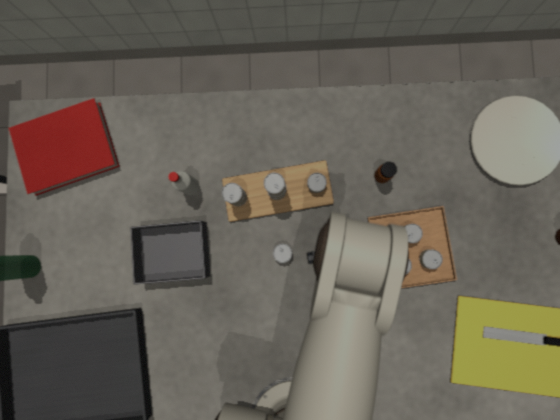

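View pics/wrist14.png

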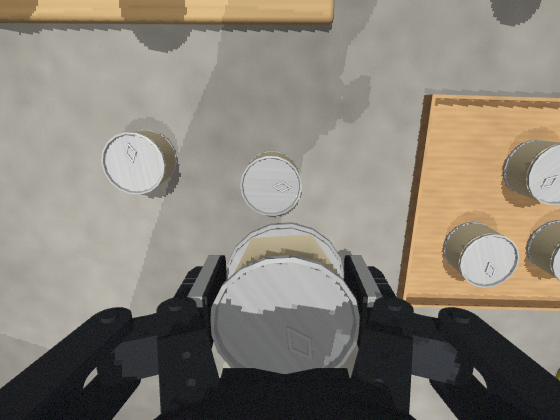

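play_rows(
  moves=[
    [[0,-4,0],[-0.04,0,0.006],40],
    [[0,-8.4,0],[-0.085,0,0.013],40],
    [[0,-12.5,0],[-0.128,0,0.02],40],
    [[0,-16.6,0],[-0.172,0.002,0.027],40],
    [[0,-20.8,0],[-0.214,0.003,0.034],40],
  ],
)

```text
time: 21.6
ee_pos: [0.4817, 0.1057, 0.1818]
tcp_rot: [-89.9, -0.0, -60.6]
wrist_force: [0.2, -1.1, -1.2]
opening: 0.0527
```

play_rows(
  moves=[
    [[0,-4,0],[-0.04,0,0.022],40],
    [[0,-8.4,0],[-0.08,0,0.045],40],
    [[0,-12.5,0],[-0.115,0,0.065],40],
    [[0,-16.6,0],[-0.15,0.002,0.087],40],
    [[0,-20.8,0],[-0.188,0.003,0.108],40],
  ],
)

```text
time: 22.1
ee_pos: [0.484, 0.3226, 0.1785]
tcp_rot: [-89.9, -0.1, -39.7]
wrist_force: [0.9, -0.8, 0.4]
opening: 0.0526
```

```bash
python3 - <<'E'
from h import *
shot("wrist","15");plan(.48,.32,.03,yaw=-40)
E
```

```text
at [0.4834 0.3279 0.1774] [-8.984e+01  6.000e-02 -3.932e+01] q6 163.4 open 0.0528 F [-6.4  0.5 -3.1] t 22.15
1 turn [-0.16, 0.68, -0.06] shift [0.0025, 0.1473, -0.0086] rows>=3.0
```

View pics/wrist15.png

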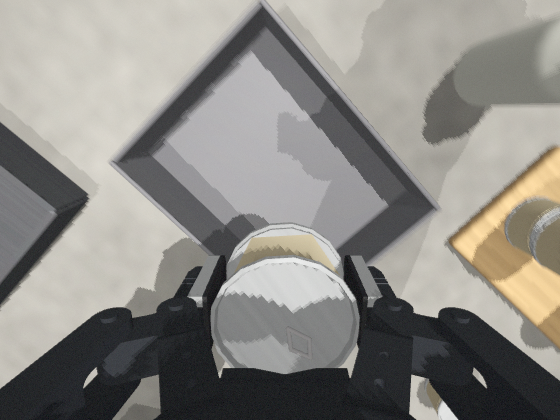

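```bash
python3 - <<'E'
from h import *
c=dict(np.load("pics/wrist15.npz"))
p=onz(c,np.array([(112,162),(263,3),(437,209)],float),.07)[:,:2]; print(p.round(3), "centre",((p[0]+p[2])/2).round(3),[np.linalg.norm(p[1]-p[i]).round(3) for i in(0,2)])
x=(p[0]+p[2])/2; plan(x[0],x[1],.10,yaw=-40)
E
```

```text
[[0.407 0.431]
 [0.561 0.438]
 [0.572 0.246]] centre [0.49  0.338] [np.float64(0.154), np.float64(0.192)]
at [0.4834 0.3279 0.1774] [-8.984e+01  6.000e-02 -3.932e+01] q6 163.4 open 0.0528 F [-6.4  0.5 -3.1] t 22.15
1 turn [-0.16, 0.68, -0.06] shift [-0.0016, 0.0774, 0.0119] rows>=1.6
```

play_rows(
  moves=[
    [[0,0,0],[0,0.03,0],40],
    [[0,0,0],[0,0.07,0],40],
    [[0,0,0],[0,0.11,0],40],
    [[0,0,0],[0,0.14,0],40],
    [[0,0,0],[0,0.155,0],40],
  ],
)

```text
time: 22.65
ee_pos: [0.483, 0.3201, 0.0203]
tcp_rot: [-90.1, 0.0, -39.9]
wrist_force: [0.2, -0.0, -0.6]
opening: 0.0527
```

play_rows(
  moves=[
    [[0,0,0],[0,0.004,0],40],
    [[0,0,0],[0,0.006,0],40],
    [[0,0,0],[0,0.008,0],40],
    [[0,0,0],[0,0.01,0],40],
    [[0,0,0],[0,0.01,0],40],
  ],
)

```text
time: 23.15
ee_pos: [0.4842, 0.3207, 0.0133]
tcp_rot: [-89.9, -0.1, -39.9]
wrist_force: [-0.6, -0.7, -1.6]
opening: 0.0523
```

play_rows(
  moves=[
    [[0,0,0],[0,0.002,0],40],
    [[0,0,0],[0,0.004,0],40],
    [[0,0,0],[0,0.006,0],40],
    [[0,0,0],[0,0.007,0],40],
    [[0,0,0],[0,0.007,0],40],
  ],
)

```text
time: 23.65
ee_pos: [0.4837, 0.3204, 0.0054]
tcp_rot: [-90.0, -0.0, -39.9]
wrist_force: [0.2, 1.6, -1.9]
opening: 0.053
```

play_rows(
  moves=[
    [[0,0,0],[0,0,0],55],
    [[0,0,0],[0,0,0],70],
    [[0,0,0],[0,0,0],85],
    [[0,0,0],[0,0,0],90],
    [[0,0,0],[0,0,0],90],
  ],
)

```text
time: 24.15
ee_pos: [0.4839, 0.3205, 0.0058]
tcp_rot: [-90.0, -0.0, -39.9]
wrist_force: [-0.1, 0.3, 0.9]
opening: 0.0768
```

play_rows(
  moves=[
    [[0,0,0],[0,-0.01,0],90],
    [[0,0,0],[0,-0.04,0],90],
    [[0,0,0],[0,-0.08,0],90],
    [[0,0,0],[0,-0.12,0],90],
    [[0,0,0],[0,-0.17,0],90],
  ],
)

```text
time: 24.65
ee_pos: [0.4831, 0.32, 0.177]
tcp_rot: [-90.0, -0.0, -39.9]
wrist_force: [0.4, 0.0, 1.1]
opening: 0.0766
```

```bash
python3 - <<'E'
from h import *
shot("wrist","16");plan(.437,-.3116,.2,yaw=-81.5,n=4)
E
```

```text
at [0.485  0.3213 0.1869] [-89.41  -0.2  -39.92] q6 163.5 open 0.077 F [-2.2 -1.1  5.7] t 24.7
1 turn [-0.16, 10.39, -0.01] shift [0.0923, -0.0043, -0.129] rows>=3.2
2 turn [-0.16, 10.39, -0.01] shift [0.1141, -0.0039, -0.1102] rows>=3.2
3 turn [-0.16, 10.39, -0.01] shift [0.1321, -0.0036, -0.0879] rows>=3.2
4 turn [-0.16, 10.39, -0.01] shift [0.1458, -0.0034, -0.0626] rows>=3.2
```

View pics/wrist16.png

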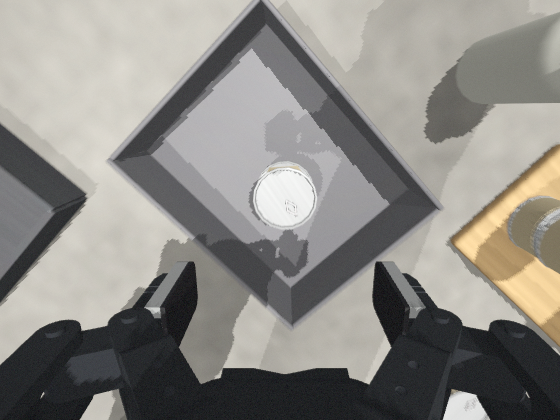

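play_rows(
  moves=[
    [[0,2,0],[0.018,0,-0.026],80],
    [[0,4,0],[0.037,0,-0.052],80],
    [[0,6,0],[0.055,0,-0.078],80],
    [[0,8.4,0],[0.074,0,-0.104],80],
    [[0,10.4,0],[0.0923,0,-0.129],80],
  ],
)

```text
time: 25.2
ee_pos: [0.4715, 0.1611, 0.1765]
tcp_rot: [-89.9, -0.1, -50.4]
wrist_force: [0.7, 0.4, 1.1]
opening: 0.0683
```

play_rows(
  moves=[
    [[0,2,0],[0.023,0,-0.022],80],
    [[0,4,0],[0.046,0,-0.044],80],
    [[0,6,0],[0.068,0,-0.066],80],
    [[0,8.4,0],[0.091,0,-0.088],80],
    [[0,10.4,0],[0.114,0,-0.11],80],
  ],
)

```text
time: 25.7
ee_pos: [0.4596, 0.0031, 0.1766]
tcp_rot: [-89.9, -0.1, -60.8]
wrist_force: [0.4, 0.8, -0.3]
opening: 0.0682
```

play_rows(
  moves=[
    [[0,2,0],[0.026,0,-0.018],80],
    [[0,4,0],[0.053,0,-0.035],80],
    [[0,6,0],[0.079,0,-0.053],80],
    [[0,8.4,0],[0.106,0,-0.07],80],
    [[0,10.4,0],[0.132,0,-0.088],80],
  ],
)

```text
time: 26.2
ee_pos: [0.4475, -0.1552, 0.1766]
tcp_rot: [-89.9, -0.1, -71.2]
wrist_force: [0.6, -0.4, 0.7]
opening: 0.0681
```

play_rows(
  moves=[
    [[0,2,0],[0.029,0,-0.012],80],
    [[0,4,0],[0.06,0,-0.025],80],
    [[0,6,0],[0.1,0,-0.04],80],
    [[0,8.4,0],[0.13,0,-0.055],80],
    [[0,10.4,0],[0.146,0,-0.063],80],
  ],
)

```text
time: 26.7
ee_pos: [0.4347, -0.3146, 0.1761]
tcp_rot: [-89.9, -0.0, -81.7]
wrist_force: [0.5, 0.5, 0.0]
opening: 0.0683
```

play_rows(
  moves=[
    [[0,0,0],[0,0,0],80],
    [[0,0,0],[0,0.01,0],80],
    [[0,0,0],[0,0.02,0],80],
    [[0,0,0],[0,0.02,0],80],
    [[0,0,0],[0,0.02,0],80],
  ],
)

```text
time: 27.2
ee_pos: [0.4353, -0.3114, 0.1553]
tcp_rot: [-90.0, 0.0, -81.4]
wrist_force: [0.0, -0.1, 0.0]
opening: 0.0684
```

```bash
python3 - <<'E'
from h import *
c=shot("wrist","17");plan(.437,-.3116,.15,yaw=-81.5)
for P in ([.437,-.3116,.041],[.4515,-.396,.041],[.5245,-.3465,.041]): print(tintop(c,P,vmin=170))
E
```

```text
at [ 0.4354 -0.3117  0.1557] [-89.96  -0.   -81.46] q6 135.8 open 0.0685 F [ 0.3 -0.   0.5] t 27.25
1 turn [-0.04, 0.04, 0.0] shift [0.0001, 0.0057, 0.0016] rows>=0.1
{'px': array([283.2, 200. ]), 'ax': array([60.5, 62. ]), 'ell': array([ 0.4376, -0.3091]), 'mec': (0.4372, -0.3089), 'r': 25.2}
{'px': array([391. , 198.1]), 'ax': array([60.3, 64.2]), 'ell': array([ 0.4516, -0.3919]), 'mec': (0.451, -0.3919), 'r': 25.4}
{'px': array([348.5,  92.3]), 'ax': array([66.5, 71.7]), 'ell': array([ 0.5232, -0.3434]), 'mec': (0.5225, -0.3436), 'r': 24.3}
```

View pics/wrist17.png

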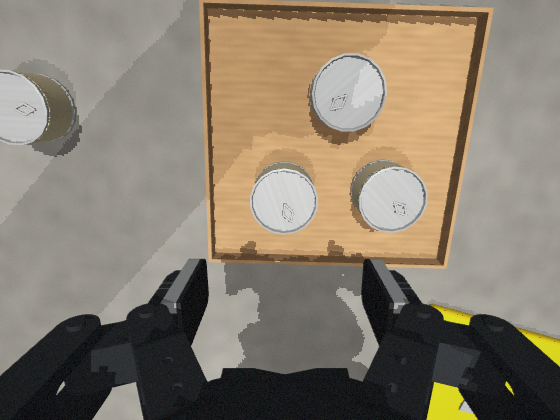

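```bash
python3 - <<'E'
from h import *
c=dict(np.load("pics/wrist5.npz")); print(onz(c,[[286,197.5]],.038))
for v in (195,205,215): 
  try: print(tintop(c,[.48,-.10,.038],vmin=v))
  except Exception as e: print("x")
c=dict(np.load("pics/wrist8.npz")); print(onz(c,[[285,206.5]],.038))
for v in (195,205,215): 
  try: print(tintop(c,[.48,.02,.038],vmin=v))
  except Exception as e: print("x")
c=dict(np.load("pics/wrist9.npz"));
E
```

```text
[[ 0.47676358 -0.10082561  0.038     ]]
{'px': array([304.1, 202.4]), 'ax': array([14.9, 35.5]), 'ell': array([ 0.4747, -0.1169]), 'mec': (0.4743, -0.116), 'r': 16.5}
{'px': array([303.6, 201.9]), 'ax': array([15.6, 34.7]), 'ell': array([ 0.4751, -0.1165]), 'mec': (0.4747, -0.1159), 'r': 16.1}
x
[[0.47920717 0.01983184 0.038     ]]
x
x
x
```

play_rows(
  moves=[
    [[0,0,0],[-0.0024,0.03,0.0025],80],
    [[0,0,0],[-0.0024,0.07,0.0025],80],
    [[0,0,0],[-0.0024,0.11,0.0025],80],
    [[0,0,0],[-0.0024,0.14,0.0025],80],
    [[0,0,0],[-0.0024,0.147,0.0025],80],
  ],
)

```text
time: 27.75
ee_pos: [0.436, -0.3082, 0.0055]
tcp_rot: [-90.2, 0.2, -81.5]
wrist_force: [-0.5, -0.1, 0.3]
opening: 0.068
```

play_rows(
  moves=[
    [[0,0,0],[0,0,0],80],
    [[0,0,0],[0,0,0],65],
    [[0,0,0],[0,0,0],55],
    [[0,0,0],[0,0,0],45],
    [[0,0,0],[0,0,0],45],
  ],
)

```text
time: 28.25
ee_pos: [0.4387, -0.3104, 0.0109]
tcp_rot: [-89.8, -0.1, -81.5]
wrist_force: [-1.1, 1.0, 7.7]
opening: 0.0531
```

play_rows(
  moves=[
    [[0,0,0],[0,0,0],45],
    [[0,0,0],[0,0,0],45],
    [[0,0,0],[0,-0.005,0],45],
    [[0,0,0],[0,-0.015,0],45],
    [[0,0,0],[0,-0.03,0],45],
  ],
)

```text
time: 28.75
ee_pos: [0.4372, -0.3095, 0.0393]
tcp_rot: [-90.0, 0.0, -81.5]
wrist_force: [1.1, -0.1, -0.5]
opening: 0.053
```

```bash
python3 - <<'E'
from h import *
c=shot("wrist","18");plan(.6,-.085,.18,yaw=-81.5,n=2)
E
```

```text
at [ 0.4384 -0.3103  0.0425] [-89.82  -0.13 -81.53] q6 136.2 open 0.0533 F [0.8 0.3 2.1] t 28.8
1 turn [-0.09, -0.01, 0.07] shift [-0.0994, -0.0687, 0.0967] rows>=3.1
2 turn [-0.09, -0.01, 0.07] shift [-0.0994, -0.0687, 0.0966] rows>=3.1
```

View pics/wrist18.png

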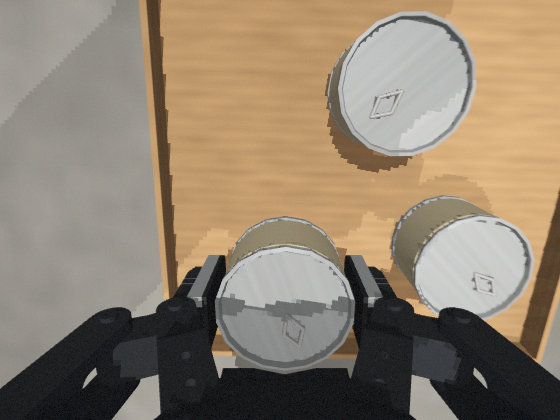

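play_rows(
  moves=[
    [[0,0,0],[-0.01,-0.03,0.01],45],
    [[0,0,0],[-0.03,-0.06,0.025],45],
    [[0,0,0],[-0.055,-0.09,0.05],45],
    [[0,0,0],[-0.085,-0.12,0.075],45],
    [[0,0,0],[-0.12,-0.137,0.1],45],
  ],
)

```text
time: 29.3
ee_pos: [0.5199, -0.1756, 0.1793]
tcp_rot: [-89.8, -0.1, -81.6]
wrist_force: [0.6, -0.4, -0.9]
opening: 0.0534
```

play_rows(
  moves=[
    [[0,0,0],[-0.03,0,0.025],45],
    [[0,0,0],[-0.06,0,0.055],45],
    [[0,0,0],[-0.075,0,0.08],45],
    [[0,0,0],[-0.079,0,0.093],45],
    [[0,0,0],[-0.079,0,0.093],45],
  ],
)

```text
time: 29.8
ee_pos: [0.6001, -0.0832, 0.1758]
tcp_rot: [-89.9, -0.0, -81.4]
wrist_force: [-1.0, 0.3, -1.9]
opening: 0.0532
```

```bash
python3 - <<'E'
from h import *
c=shot("wrist","19");plan(.6775,-.0836,.15)
print(tintop(c,[.677,-.0836,.053],vmin=175))
E
```

```text
at [ 0.5992 -0.0839  0.1759] [-8.997e+01 -1.000e-02 -8.146e+01] q6 163.5 open 0.0531 F [ 0.2 -0.3 -1.4] t 29.85
1 turn [-0.03, 0.04, 0.01] shift [0.0113, 0.0259, 0.0774] rows>=1.6
{'px': array([300.3, 105. ]), 'ax': array([64.5, 67.1]), 'ell': array([ 0.6746, -0.0829]), 'mec': (0.6739, -0.083), 'r': 24.3}
```

View pics/wrist19.png

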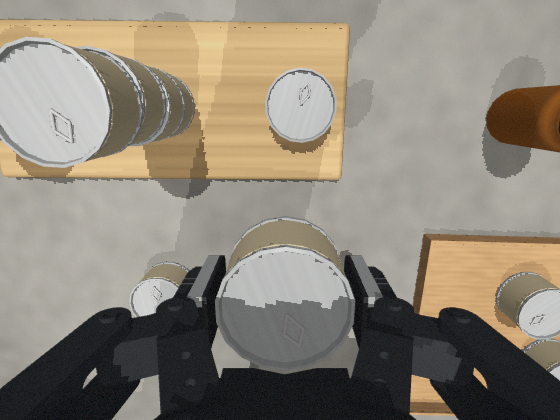

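play_rows(
  moves=[
    [[0,0,0],[0.003,0,0.015],45],
    [[0,0,0],[0.006,0,0.035],45],
    [[0,0,0],[0.009,0,0.055],45],
    [[0,0,0],[0.009,0,0.055],45],
    [[0,0,0],[0.009,0,0.055],45],
  ],
)

```text
time: 30.35
ee_pos: [0.654, -0.0859, 0.1758]
tcp_rot: [-90.0, -0.0, -81.6]
wrist_force: [0.2, -0.0, -0.9]
opening: 0.0533
```

```bash
python3 - <<'E'
from h import *
c=shot("wrist","20");plan(.6775,-.0836,.075)
for v in (165,175,185): print(tintop(c,[.677,-.0836,.053],vmin=v))
E
```

```text
at [ 0.6538 -0.0858  0.1761] [-8.998e+01 -1.000e-02 -8.157e+01] q6 164.1 open 0.0533 F [-0.2 -0.1 -0.9] t 30.4
1 turn [-0.02, -0.07, 0.01] shift [0.0013, 0.1011, 0.0237] rows>=2.1
{'px': array([285.8, 174.4]), 'ax': array([59.7, 61. ]), 'ell': array([ 0.675, -0.083]), 'mec': (0.6746, -0.0831), 'r': 24.3}
{'px': array([285.8, 174.2]), 'ax': array([59.5, 60.7]), 'ell': array([ 0.6751, -0.0829]), 'mec': (0.6746, -0.083), 'r': 24.2}
{'px': array([285.1, 173.7]), 'ax': array([57.9, 59.9]), 'ell': array([ 0.6754, -0.0823]), 'mec': (0.6748, -0.083), 'r': 24.0}
```

View pics/wrist20.png

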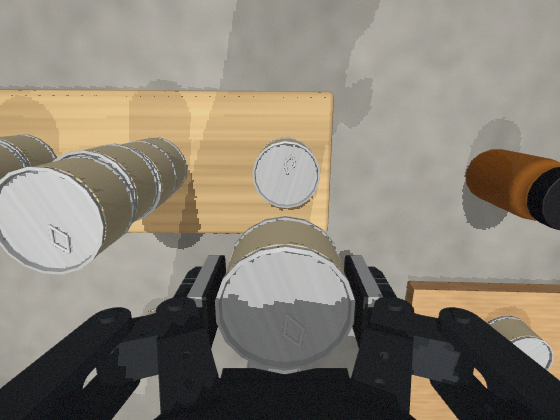

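play_rows(
  moves=[
    [[0,0,0],[0.001,0,0.0218],45],
    [[0,0,0],[0.001,0.03,0.0218],45],
    [[0,0,0],[0.001,0.07,0.0218],45],
    [[0,0,0],[0.001,0.095,0.0218],45],
    [[0,0,0],[0.001,0.105,0.0218],45],
  ],
)

```text
time: 30.9
ee_pos: [0.6743, -0.0831, 0.0682]
tcp_rot: [-90.2, 0.1, -81.5]
wrist_force: [0.2, -0.6, -0.3]
opening: 0.0531
```

play_rows(
  moves=[
    [[0,0,0],[0,0.002,0],45],
    [[0,0,0],[0,0.004,0],45],
    [[0,0,0],[0,0.005,0],45],
    [[0,0,0],[0,0.005,0],45],
    [[0,0,0],[0,0.005,0],45],
  ],
)

```text
time: 31.4
ee_pos: [0.6769, -0.083, 0.0667]
tcp_rot: [-89.9, -0.0, -81.5]
wrist_force: [-0.1, 0.0, -0.6]
opening: 0.0533
```

```bash
python3 - <<'E'
from h import *
c=shot("wrist","21");plan(.6755,-.0836,.060)
E
```

```text
at [ 0.6768 -0.083   0.0665] [-8.990e+01 -2.000e-02 -8.152e+01] q6 164.5 open 0.0533 F [-0.7 -0.4 -1.8] t 31.45
1 turn [-0.1, -0.02, 0.02] shift [0.0004, 0.0065, -0.0014] rows>=0.1
```

View pics/wrist21.png

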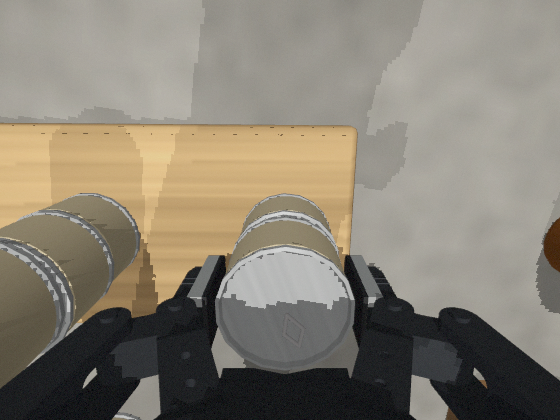

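play_rows(
  moves=[
    [[0,0,0],[0.0005,0.002,-0.001],45],
    [[0,0,0],[0.0005,0.0035,-0.001],45],
    [[0,0,0],[0.0005,0.005,-0.001],45],
    [[0,0,0],[0.0005,0.0055,-0.001],45],
    [[0,0,0],[0.0005,0.0055,-0.001],45],
  ],
)

```text
time: 31.95
ee_pos: [0.6756, -0.0836, 0.061]
tcp_rot: [-89.9, -0.0, -81.5]
wrist_force: [-2.2, 0.4, 4.6]
opening: 0.0531
```

play_rows(
  moves=[
    [[0,0,0],[0,0.001,0],45],
    [[0,0,0],[0,0.0015,0],45],
    [[0,0,0],[0,0.002,0],45],
    [[0,0,0],[0,0.002,0],45],
    [[0,0,0],[0,0.002,0],45],
  ],
)

```text
time: 32.45
ee_pos: [0.6757, -0.0836, 0.061]
tcp_rot: [-89.8, -0.0, -81.5]
wrist_force: [-7.0, 1.4, 15.4]
opening: 0.053
```

play_rows(
  moves=[
    [[0,0,0],[0,-0.002,0],45],
    [[0,0,0],[0,-0.0025,0],45],
    [[0,0,0],[0,-0.0025,0],65],
    [[0,0,0],[0,-0.0025,0],80],
    [[0,0,0],[0,-0.0025,0],100],
  ],
)

```text
time: 32.95
ee_pos: [0.6755, -0.0836, 0.0603]
tcp_rot: [-90.0, 0.0, -81.5]
wrist_force: [-0.5, -0.2, 0.2]
opening: 0.0805
```

play_rows(
  moves=[
    [[0,0,0],[0,0,0],100],
    [[0,0,0],[0,-0.02,0],100],
    [[0,0,0],[0,-0.05,0],100],
    [[0,0,0],[0,-0.09,0],100],
    [[0,0,0],[0,-0.13,0],100],
  ],
)

```text
time: 33.45
ee_pos: [0.6751, -0.0835, 0.1918]
tcp_rot: [-90.0, 0.0, -81.5]
wrist_force: [0.5, 0.9, 0.3]
opening: 0.0854
```

play_rows(
  moves=[
    [[0,0,0],[0,0,-0.01],100],
    [[0,0,0],[0,0,-0.02],100],
    [[0,0,0],[0,0,-0.02],100],
    [[0,0,0],[0,0,-0.02],100],
    [[0,0,0],[0,0,-0.02],100],
  ],
)

```text
time: 33.95
ee_pos: [0.6559, -0.0864, 0.1903]
tcp_rot: [-90.0, 0.0, -81.5]
wrist_force: [0.3, -0.3, -0.0]
opening: 0.0855
```

```bash
python3 - <<'E'
from h import *
c=shot("wrist","22");plan(.523,-.3435,.20,n=2)
print(tintop(c,[.676,-.0836,.091],vmin=175))
E
```

```text
at [ 0.6559 -0.0864  0.1903] [-89.98   0.   -81.52] q6 164.0 open 0.0856 F [-0.1 -0.3  0. ] t 34.0
1 turn [-0.01, -0.01, -0.0] shift [0.1173, -0.0049, -0.0847] rows>=2.9
2 turn [-0.01, -0.01, -0.0] shift [0.1173, -0.0049, -0.0847] rows>=2.9
{'px': array([284.7, 184.1]), 'ax': array([64.3, 66.1]), 'ell': array([ 0.6742, -0.083 ]), 'mec': (0.6735, -0.083), 'r': 24.2}
```

View pics/wrist22.png

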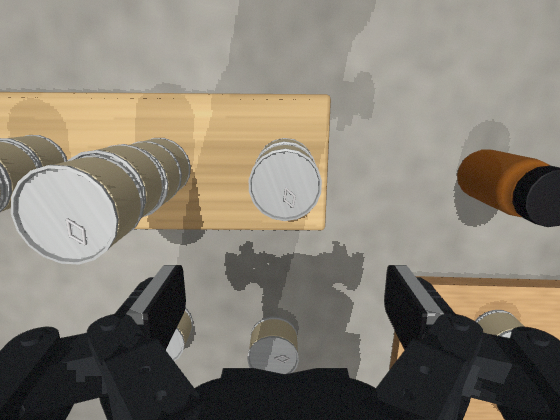

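play_rows(
  moves=[
    [[0,0,0],[0.02,0,-0.017],85],
    [[0,0,0],[0.045,0,-0.034],85],
    [[0,0,0],[0.07,0,-0.05],85],
    [[0,0,0],[0.1,0,-0.07],85],
    [[0,0,0],[0.13,0,-0.093],85],
  ],
)

```text
time: 34.5
ee_pos: [0.5826, -0.2297, 0.1902]
tcp_rot: [-90.0, 0.0, -81.5]
wrist_force: [-0.1, -0.5, -0.1]
opening: 0.0724
```

play_rows(
  moves=[
    [[0,0,0],[0.03,0.01,-0.02],85],
    [[0,0,0],[0.06,0.02,-0.045],85],
    [[0,0,0],[0.09,0.03,-0.065],85],
    [[0,0,0],[0.105,0.033,-0.076],85],
    [[0,0,0],[0.105,0.033,-0.076],85],
  ],
)

```text
time: 35.0
ee_pos: [0.5221, -0.3456, 0.1568]
tcp_rot: [-90.0, 0.0, -81.7]
wrist_force: [-0.0, 0.0, -0.3]
opening: 0.0726
```

```bash
python3 - <<'E'
from h import *
c=shot("wrist","23")
t=tintop(c,[.523,-.3435,.041],vmin=170); print(t,tintop(c,[.4513,-.392,.041],vmin=170))
plan(t['ell'][0],t['ell'][1]-.0007,.009)
E
```

```text
{'px': array([283.9, 198.1]), 'ax': array([61.5, 62.3]), 'ell': array([ 0.5254, -0.3437]), 'mec': (0.5251, -0.3441), 'r': 25.3} {'px': array([347.9, 300.5]), 'ax': array([10.8, 13.1]), 'ell': array([ 0.4432, -0.4112]), 'mec': (0.4424, -0.4098), 'r': 5.4}
at [ 0.5229 -0.3444  0.1574] [-8.997e+01  3.000e-02 -8.162e+01] q6 138.2 open 0.0726 F [ 0.1  0.7 -0.6] t 35.05
1 turn [-0.03, -0.12, -0.03] shift [0.0004, 0.1484, 0.0024] rows>=3.0
```

View pics/wrist23.png

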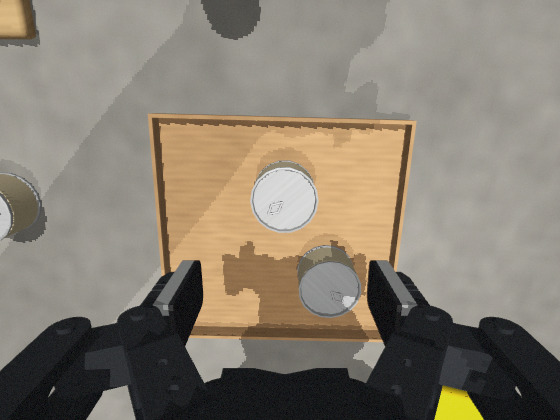

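play_rows(
  moves=[
    [[0,0,0],[0.0005,0.03,0.0024],85],
    [[0,0,0],[0.0005,0.07,0.0024],85],
    [[0,0,0],[0.0005,0.11,0.0024],85],
    [[0,0,0],[0.0005,0.14,0.0024],85],
    [[0,0,0],[0.0005,0.148,0.0024],85],
  ],
)

```text
time: 35.55
ee_pos: [0.5251, -0.3416, 0.0062]
tcp_rot: [-90.2, 0.2, -81.4]
wrist_force: [-0.8, 0.1, -0.0]
opening: 0.0724
```

play_rows(
  moves=[
    [[0,0,0],[0,0,0],80],
    [[0,0,0],[0,0,0],65],
    [[0,0,0],[0,0,0],55],
    [[0,0,0],[0,0,0],45],
    [[0,0,0],[0,0,0],45],
  ],
)

```text
time: 36.05
ee_pos: [0.5272, -0.3446, 0.0122]
tcp_rot: [-89.8, -0.1, -81.5]
wrist_force: [0.8, 1.3, 6.3]
opening: 0.0528
```

play_rows(
  moves=[
    [[0,0,0],[0,0,0],45],
    [[0,0,0],[0,0,0],45],
    [[0,0,0],[0,-0.005,0],45],
    [[0,0,0],[0,-0.015,0],45],
    [[0,0,0],[0,-0.03,0],45],
  ],
)

```text
time: 36.55
ee_pos: [0.5253, -0.3439, 0.0401]
tcp_rot: [-90.0, 0.0, -81.5]
wrist_force: [0.0, 0.4, -1.1]
opening: 0.0527
```

```bash
python3 - <<'E'
from h import *
c=shot("wrist","24");plan(.655,-.086,.215,yaw=-81.5,n=2)
E
```

```text
at [ 0.5266 -0.3447  0.0437] [-89.82  -0.13 -81.53] q6 138.3 open 0.0529 F [ 0.6 -0.2  2.2] t 36.6
1 turn [-0.09, -0.02, 0.07] shift [-0.1183, -0.0857, 0.0828] rows>=3.4
2 turn [-0.09, -0.02, 0.07] shift [-0.1184, -0.0856, 0.0827] rows>=3.4
```

View pics/wrist24.png

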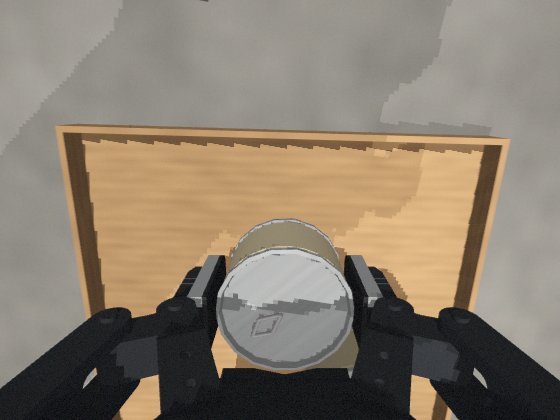

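play_rows(
  moves=[
    [[0,0,0],[-0.01,-0.035,0.006],45],
    [[0,0,0],[-0.03,-0.07,0.02],45],
    [[0,0,0],[-0.06,-0.105,0.04],45],
    [[0,0,0],[-0.095,-0.14,0.065],45],
    [[0,0,0],[-0.13,-0.165,0.09],45],
  ],
)

```text
time: 37.1
ee_pos: [0.5939, -0.2056, 0.2052]
tcp_rot: [-89.8, -0.1, -81.6]
wrist_force: [1.2, -0.6, -0.5]
opening: 0.0534
```

play_rows(
  moves=[
    [[0,0,0],[-0.035,-0.005,0.025],45],
    [[0,0,0],[-0.07,-0.006,0.05],45],
    [[0,0,0],[-0.095,-0.006,0.068],45],
    [[0,0,0],[-0.106,-0.006,0.075],45],
    [[0,0,0],[-0.106,-0.006,0.075],45],
  ],
)

```text
time: 37.6
ee_pos: [0.6523, -0.089, 0.2082]
tcp_rot: [-90.0, -0.0, -81.4]
wrist_force: [-0.1, -0.3, -0.6]
opening: 0.053
```

```bash
python3 - <<'E'
from h import *
c=shot("wrist","25");plan(.6755,-.0836,.107)
for v in (165,175): print(tintop(c,[.676,-.0836,.091],vmin=v))
E
```

```text
at [ 0.6519 -0.0903  0.2082] [-8.996e+01 -2.000e-02 -8.147e+01] q6 163.6 open 0.053 F [ 0.4 -0.7 -1.5] t 37.65
1 turn [-0.04, 0.03, 0.02] shift [-0.0031, 0.1012, 0.0243] rows>=2.1
{'px': array([282.4, 174.6]), 'ax': array([61.4, 62.3]), 'ell': array([ 0.6739, -0.0832]), 'mec': (0.6733, -0.0832), 'r': 24.3}
{'px': array([282.3, 174.5]), 'ax': array([60.9, 61.9]), 'ell': array([ 0.6739, -0.0831]), 'mec': (0.6733, -0.0831), 'r': 24.2}
```

View pics/wrist25.png

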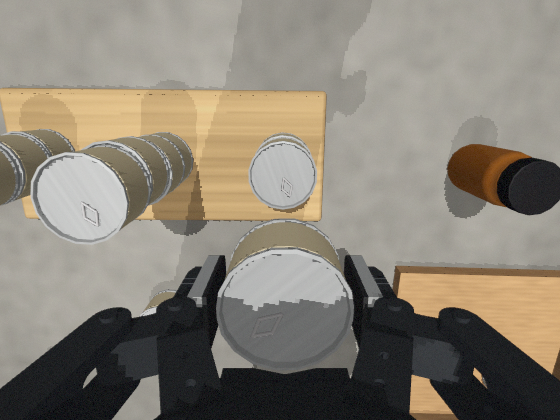

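play_rows(
  moves=[
    [[0,0,0],[-0.0031,0,0.0244],45],
    [[0,0,0],[-0.0031,0.03,0.0244],45],
    [[0,0,0],[-0.0031,0.065,0.0244],45],
    [[0,0,0],[-0.0031,0.09,0.0244],45],
    [[0,0,0],[-0.0031,0.1,0.0244],45],
  ],
)

```text
time: 38.15
ee_pos: [0.6739, -0.0854, 0.1052]
tcp_rot: [-90.2, 0.0, -81.6]
wrist_force: [0.9, -0.4, -1.3]
opening: 0.0532
```

play_rows(
  moves=[
    [[0,0,0],[0,0.001,0],45],
    [[0,0,0],[0,0.002,0],45],
    [[0,0,0],[0,0.002,0],45],
    [[0,0,0],[0,0.002,0],45],
    [[0,0,0],[0,0.002,0],45],
  ],
)

```text
time: 38.65
ee_pos: [0.6761, -0.0837, 0.107]
tcp_rot: [-89.9, -0.0, -81.5]
wrist_force: [-0.4, 0.8, -0.0]
opening: 0.0533
```

```bash
python3 - <<'E'
from h import *
plan(.6755,-.0836,.0995)
E
```

```text
at [ 0.6761 -0.0837  0.107 ] [-8.988e+01 -3.000e-02 -8.152e+01] q6 164.5 open 0.0533 F [-0.4  0.8 -0. ] t 38.65
1 turn [-0.12, -0.02, 0.03] shift [-0.0002, 0.0075, -0.0006] rows>=0.1
```

play_rows(
  moves=[
    [[0,0,0],[0,0.002,-0.0006],45],
    [[0,0,0],[0,0.0035,-0.0006],45],
    [[0,0,0],[0,0.0045,-0.0006],45],
    [[0,0,0],[0,0.0055,-0.0006],45],
    [[0,0,0],[0,0.006,-0.0006],45],
  ],
)

```text
time: 39.15
ee_pos: [0.6751, -0.0838, 0.1002]
tcp_rot: [-89.9, -0.0, -81.5]
wrist_force: [-0.3, 0.6, 3.5]
opening: 0.0533
```

play_rows(
  moves=[
    [[0,0,0],[0,0.0005,0],45],
    [[0,0,0],[0,0.001,0],45],
    [[0,0,0],[0,0.001,0],45],
    [[0,0,0],[0,0.001,0],45],
    [[0,0,0],[0,0.001,0],45],
  ],
)

```text
time: 39.65
ee_pos: [0.6753, -0.0838, 0.1002]
tcp_rot: [-89.9, -0.0, -81.5]
wrist_force: [-2.1, 0.2, 6.8]
opening: 0.053
```

Contact at 0.1002. Release and back off.

play_rows(
  moves=[
    [[0,0,0],[0,-0.001,0],45],
    [[0,0,0],[0,-0.001,0],55],
    [[0,0,0],[0,-0.001,0],65],
    [[0,0,0],[0,-0.001,0],80],
    [[0,0,0],[0,-0.001,0],100],
  ],
)

```text
time: 40.15
ee_pos: [0.675, -0.0838, 0.0997]
tcp_rot: [-90.0, -0.0, -81.5]
wrist_force: [0.0, -0.1, 0.3]
opening: 0.0804
```

play_rows(
  moves=[
    [[0,0,0],[0,0,0],100],
    [[0,0,0],[0,-0.02,0],100],
    [[0,0,0],[0,-0.05,0],100],
    [[0,0,0],[0,-0.09,0],100],
    [[0,0,0],[0,-0.13,0],100],
  ],
)

```text
time: 40.65
ee_pos: [0.6746, -0.0838, 0.2311]
tcp_rot: [-90.0, 0.0, -81.5]
wrist_force: [0.8, 0.6, 0.3]
opening: 0.0855
```

play_rows(
  moves=[
    [[0,0,0],[0,0,-0.01],100],
    [[0,0,0],[0,0,-0.02],100],
    [[0,0,0],[0,0,-0.02],100],
    [[0,0,0],[0,0,-0.02],100],
    [[0,0,0],[0,0,-0.02],100],
  ],
)

```text
time: 41.15
ee_pos: [0.6554, -0.0867, 0.2296]
tcp_rot: [-90.0, 0.0, -81.5]
wrist_force: [0.1, -0.4, 0.2]
opening: 0.0858
```

```bash
python3 - <<'E'
from h import *
c=shot("wrist","26");plan(.4513,-.3919,.16,n=2)
print(tintop(c,[.676,-.0836,.129],vmin=175))
E
```

```text
at [ 0.6554 -0.0867  0.2295] [-89.99   0.   -81.52] q6 164.0 open 0.0857 F [-0.   0.5 -0.5] t 41.2
1 turn [-0.01, -0.01, -0.0] shift [0.1359, 0.0347, -0.1235] rows>=3.7
2 turn [-0.01, -0.01, -0.0] shift [0.1359, 0.0347, -0.1235] rows>=3.7
{'px': array([284.6, 185.5]), 'ax': array([63.9, 65.3]), 'ell': array([ 0.6723, -0.0833]), 'mec': (0.6717, -0.0834), 'r': 24.1}
```

View pics/wrist26.png

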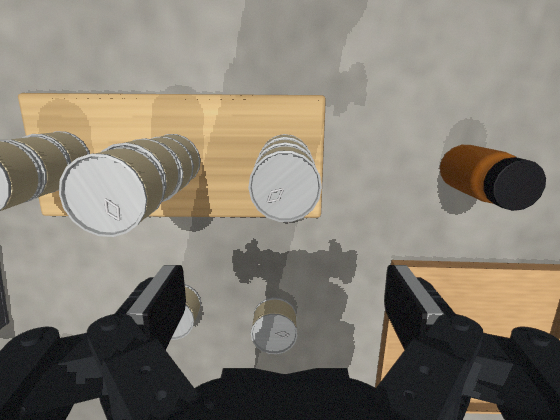

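play_rows(
  moves=[
    [[0,0,0],[0.027,0,-0.025],80],
    [[0,0,0],[0.054,0,-0.05],80],
    [[0,0,0],[0.081,0.005,-0.074],80],
    [[0,0,0],[0.109,0.01,-0.1],80],
    [[0,0,0],[0.136,0.02,-0.1235],80],
  ],
)

```text
time: 41.7
ee_pos: [0.5525, -0.2407, 0.2101]
tcp_rot: [-89.9, -0.0, -81.5]
wrist_force: [0.5, -0.1, -0.1]
opening: 0.0683
```

play_rows(
  moves=[
    [[0,0,0],[0.035,0.015,-0.03],80],
    [[0,0,0],[0.07,0.03,-0.065],80],
    [[0,0,0],[0.11,0.045,-0.1],80],
    [[0,0,0],[0.136,0.05,-0.1235],80],
    [[0,0,0],[0.136,0.05,-0.1235],80],
  ],
)

```text
time: 42.2
ee_pos: [0.4481, -0.3955, 0.158]
tcp_rot: [-90.1, 0.1, -81.8]
wrist_force: [0.4, 0.2, 0.6]
opening: 0.0682
```

```bash
python3 - <<'E'
from h import *
c=shot("wrist","27"); shot("top","27"); s=shot("scene","27")
t=tintop(c,[.4513,-.3919,.041],vmin=170); print(t)
plan(t['ell'][0],t['ell'][1]-.0007,.009)
cv2.imwrite("pics/sc27z.png",cv2.resize(s["img"][150:310,240:400,::-1],None,fx=3.7,fy=3.7))
E
```

```text
{'px': array([284.3, 196.5]), 'ax': array([60.9, 61.9]), 'ell': array([ 0.4522, -0.3937]), 'mec': (0.4517, -0.3938), 'r': 25.4}
at [ 0.4512 -0.3922  0.1597] [-8.995e+01  2.000e-02 -8.155e+01] q6 130.5 open 0.0686 F [0.4 0.1 1. ] t 42.35
1 turn [-0.05, -0.05, -0.02] shift [0.0024, 0.1507, 0.0005] rows>=3.0
```

View pics/wrist27.png

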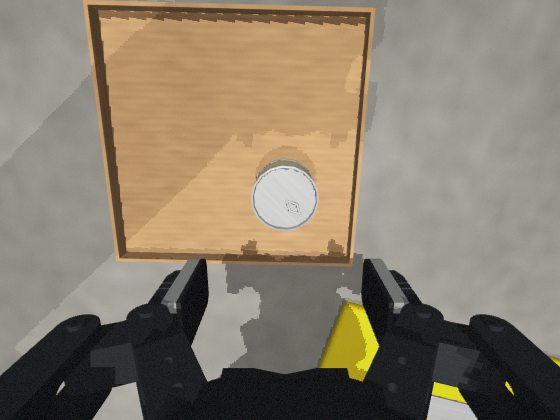

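View pics/sc27z.png

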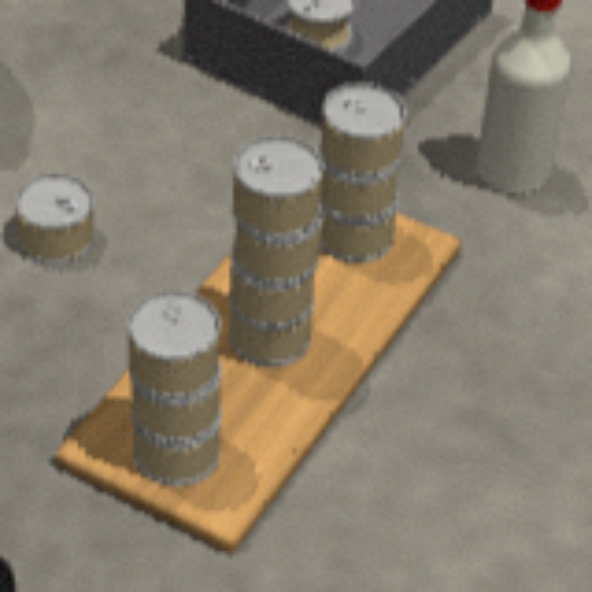

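```bash
python3 - <<'E'
from h import *
t=dict(np.load("pics/top27.npz"));s=dict(np.load("pics/scene27.npz"))
def cen(c,P,vmin):
    u=proj(c,[P])[0]; h=cv2.cvtColor(c["img"],cv2.COLOR_RGB2HSV); m=((h[:,:,2]>vmin)&(h[:,:,1]<45)).astype(np.uint8)
    x,y=u.astype(int); w=m[y-14:y+15,x-16:x+17]; k,l,st,ce=cv2.connectedComponentsWithStats(w); i=1+np.argmax(st[1:,4]); return ce[i]+[x-16,y-14],st[i]
for P in ([.675,-.0855,.129],[.658,.027,.167],[.6423,.1402,.1287]):
    a,sa=cen(t,P,135);b,sb=cen(s,P,150); p,e=tri(t,a,s,b); print(a.round(1),sa,b.round(1),sb,p.round(4),round(e,4),"top@z",onz(t,[a],P[2]).round(4)[0],"sc@z",onz(s,[b],P[2]).round(4)[0])
E
```

```text
[317.8 178.1] [  7   8  20  18 279] [286.5 237.8] [  4   6  24  17 295] [ 0.6718 -0.0867  0.1287] 0.0021 top@z [ 0.671  -0.0874  0.129 ] sc@z [ 0.6727 -0.0861  0.129 ]
[273.6 182.6] [  7   5  20  20 304] [314.9 194.9] [  5   8  24  14 244] [0.6579 0.0271 0.1663] 0.0022 top@z [0.657  0.0263 0.167 ] sc@z [0.6591 0.0273 0.167 ]
[231.6 192.2] [  8   6  18  19 275] [337.9 179.9] [  7   8  21  13 203] [0.6425 0.1403 0.1289] 0.0017 top@z [0.6418 0.1397 0.1287] sc@z [0.6429 0.1412 0.1287]
```

play_rows(
  moves=[
    [[0,0,0],[0.002,0.03,-0.0008],80],
    [[0,0,0],[0.002,0.07,-0.0008],80],
    [[0,0,0],[0.002,0.11,-0.0008],80],
    [[0,0,0],[0.002,0.14,-0.0008],80],
    [[0,0,0],[0.002,0.15,-0.0008],80],
  ],
)

```text
time: 42.85
ee_pos: [0.4504, -0.3919, 0.0066]
tcp_rot: [-90.1, 0.2, -81.4]
wrist_force: [-1.1, 0.2, -0.3]
opening: 0.0682
```

play_rows(
  moves=[
    [[0,0,0],[0,0,0],80],
    [[0,0,0],[0,0,0],80],
    [[0,0,0],[0,0,0],65],
    [[0,0,0],[0,0,0],55],
    [[0,0,0],[0,0,0],45],
  ],
)

```text
time: 43.35
ee_pos: [0.4518, -0.3949, 0.0122]
tcp_rot: [-89.8, -0.1, -81.5]
wrist_force: [0.6, 0.2, 6.2]
opening: 0.0532
```

play_rows(
  moves=[
    [[0,0,0],[0,0,0],45],
    [[0,0,0],[0,0,0],45],
    [[0,0,0],[0,0,0],45],
    [[0,0,0],[0,0,0],45],
    [[0,0,0],[0,0,0],45],
  ],
)

```text
time: 43.85
ee_pos: [0.4519, -0.395, 0.0122]
tcp_rot: [-89.8, -0.1, -81.5]
wrist_force: [0.6, 2.5, 6.4]
opening: 0.0528
```

play_rows(
  moves=[
    [[0,0,0],[0,-0.005,0],45],
    [[0,0,0],[0,-0.015,0],45],
    [[0,0,0],[0,-0.03,0],45],
    [[0,0,0],[0,-0.06,0],45],
    [[0,0,0],[0,-0.1,0],45],
  ],
)

```text
time: 44.35
ee_pos: [0.4498, -0.3938, 0.1105]
tcp_rot: [-90.0, 0.1, -81.5]
wrist_force: [0.6, -0.1, -0.7]
opening: 0.053
```

```bash
python3 - <<'E'
from h import *
c=shot("wrist","28");plan(.655,-.086,.25,yaw=-81.5,n=2)
E
```

```text
at [ 0.452  -0.3956  0.1192] [-89.66  -0.36 -81.53] q6 130.3 open 0.053 F [0.  0.3 5.9] t 44.4
1 turn [-0.17, -0.01, 0.18] shift [-0.1377, -0.0655, 0.1236] rows>=3.9
2 turn [-0.17, -0.01, 0.18] shift [-0.1379, -0.0655, 0.1234] rows>=3.9
```

View pics/wrist28.png

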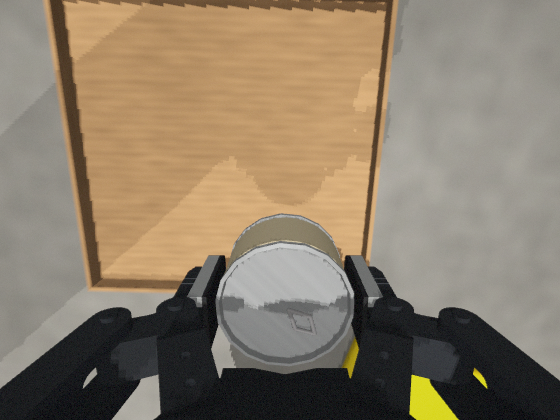

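play_rows(
  moves=[
    [[0,0,0],[-0.025,-0.03,0.02],45],
    [[0,0,0],[-0.055,-0.06,0.045],45],
    [[0,0,0],[-0.085,-0.09,0.075],45],
    [[0,0,0],[-0.115,-0.115,0.1],45],
    [[0,0,0],[-0.15,-0.13,0.13],45],
  ],
)

```text
time: 44.9
ee_pos: [0.5577, -0.2259, 0.2439]
tcp_rot: [-89.7, -0.1, -81.6]
wrist_force: [0.5, -0.1, -2.0]
opening: 0.0532
```

play_rows(
  moves=[
    [[0,0,0],[-0.035,0,0.03],45],
    [[0,0,0],[-0.07,0,0.065],45],
    [[0,0,0],[-0.105,0,0.097],45],
    [[0,0,0],[-0.122,0,0.115],45],
    [[0,0,0],[-0.126,0,0.117],45],
  ],
)

```text
time: 45.4
ee_pos: [0.6554, -0.0821, 0.2402]
tcp_rot: [-89.9, 0.0, -81.3]
wrist_force: [0.5, -0.6, -0.5]
opening: 0.0529
```

play_rows(
  moves=[
    [[0,0,0],[0,0,0],45],
    [[0,0,0],[0,0,0],45],
    [[0,0,0],[0,0,0],45],
    [[0,0,0],[0,0,0],45],
    [[0,0,0],[0,0,0],45],
  ],
)

```text
time: 45.9
ee_pos: [0.6538, -0.0857, 0.2403]
tcp_rot: [-89.9, -0.0, -81.6]
wrist_force: [0.8, -0.1, -1.7]
opening: 0.053
```

```bash
python3 - <<'E'
from h import *
c=shot("wrist","29");plan(.676,-.0836,.147)
for v in (175,185): print(tintop(c,[.673,-.0836,.129],vmin=v))
E
```

```text
at [ 0.6539 -0.0855  0.2402] [-8.994e+01 -1.000e-02 -8.157e+01] q6 164.1 open 0.0529 F [ 0.4 -0.3 -0.7] t 45.95
1 turn [-0.06, -0.07, 0.01] shift [0.0013, 0.0932, 0.0221] rows>=1.9
{'px': array([286.1, 180.8]), 'ax': array([61.9, 62.9]), 'ell': array([ 0.6722, -0.0833]), 'mec': (0.6716, -0.0834), 'r': 24.2}
{'px': array([291.5, 180. ]), 'ax': array([50.2, 60.1]), 'ell': array([ 0.6734, -0.0873]), 'mec': (0.6719, -0.0842), 'r': 23.4}
```

View pics/wrist29.png

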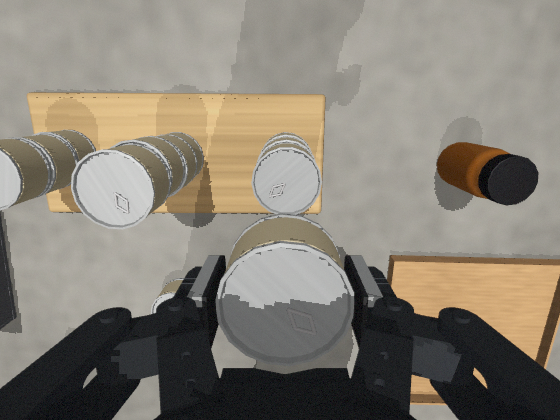

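play_rows(
  moves=[
    [[0,0,0],[0.0013,0,0.022],45],
    [[0,0,0],[0.0013,0.03,0.022],45],
    [[0,0,0],[0.0013,0.06,0.022],45],
    [[0,0,0],[0.0013,0.08,0.022],45],
    [[0,0,0],[0.0013,0.09,0.022],45],
  ],
)

```text
time: 46.45
ee_pos: [0.6753, -0.083, 0.1476]
tcp_rot: [-90.1, 0.0, -81.5]
wrist_force: [-0.1, 0.5, -0.9]
opening: 0.0531
```

play_rows(
  moves=[
    [[0,0,0],[0,0.001,0],45],
    [[0,0,0],[0,0.002,0],45],
    [[0,0,0],[0,0.002,0],45],
    [[0,0,0],[0,0.002,0],45],
    [[0,0,0],[0,0.002,0],45],
  ],
)

```text
time: 46.95
ee_pos: [0.6764, -0.083, 0.1488]
tcp_rot: [-89.9, -0.0, -81.5]
wrist_force: [0.7, -0.8, -1.1]
opening: 0.053
```

```bash
python3 - <<'E'
from h import *
plan(.676,-.0836,.1385)
E
```

```text
at [ 0.6764 -0.083   0.1488] [-8.989e+01 -3.000e-02 -8.152e+01] q6 164.5 open 0.053 F [ 0.7 -0.8 -1.1] t 46.95
1 turn [-0.11, -0.02, 0.03] shift [0.0006, 0.0103, -0.0005] rows>=0.2
```

play_rows(
  moves=[
    [[0,0,0],[0.0006,0.003,0],45],
    [[0,0,0],[0.0006,0.006,0],45],
    [[0,0,0],[0.0006,0.0075,0],45],
    [[0,0,0],[0.0006,0.0085,0],45],
    [[0,0,0],[0.0006,0.009,0],45],
  ],
)

```text
time: 47.45
ee_pos: [0.6761, -0.0835, 0.1388]
tcp_rot: [-90.0, -0.0, -81.5]
wrist_force: [0.3, 0.2, -1.0]
opening: 0.053
```

play_rows(
  moves=[
    [[0,0,0],[0,0.0005,0],45],
    [[0,0,0],[0,0.001,0],45],
    [[0,0,0],[0,0.001,0],45],
    [[0,0,0],[0,0.001,0],45],
    [[0,0,0],[0,0.001,0],45],
  ],
)

```text
time: 47.95
ee_pos: [0.6763, -0.0836, 0.1383]
tcp_rot: [-89.9, -0.0, -81.5]
wrist_force: [-0.4, -0.2, 2.1]
opening: 0.0529
```

Contact at 0.138. Release.

play_rows(
  moves=[
    [[0,0,0],[0,0,0],45],
    [[0,0,0],[0,0,0],55],
    [[0,0,0],[0,0,0],65],
    [[0,0,0],[0,0,0],80],
    [[0,0,0],[0,0,0],100],
  ],
)

```text
time: 48.45
ee_pos: [0.6762, -0.0835, 0.1377]
tcp_rot: [-90.0, 0.0, -81.5]
wrist_force: [-0.2, -0.3, 0.7]
opening: 0.0807
```

play_rows(
  moves=[
    [[0,0,0],[0,0,0],100],
    [[0,0,0],[0,-0.02,0],100],
    [[0,0,0],[0,-0.05,0],100],
    [[0,0,0],[0,-0.08,0],100],
    [[0,0,0],[0,-0.1,0],100],
  ],
)

```text
time: 48.95
ee_pos: [0.6763, -0.0835, 0.2404]
tcp_rot: [-89.8, -0.0, -81.5]
wrist_force: [-0.4, -0.8, 0.0]
opening: 0.085
```

play_rows(
  moves=[
    [[0,0,0],[0,0,-0.02],100],
    [[0,0,0],[0,0,-0.06],100],
    [[0,0,0],[0,0,-0.1],100],
    [[0,0,0],[0,0,-0.12],100],
    [[0,0,0],[0,0,-0.12],100],
  ],
)

```text
time: 49.45
ee_pos: [0.5556, -0.1016, 0.2392]
tcp_rot: [-89.9, -0.0, -81.6]
wrist_force: [0.1, -0.8, 0.1]
opening: 0.0857
```

```bash
python3 - <<'E'
from h import *
s=shot("scene","30"); t=shot("top","30");shot("wrist","30")
cv2.imwrite("pics/sc30z.png",cv2.resize(s["img"][130:310,220:400,::-1],None,fx=3.3,fy=3.3))
plan(.48,.0195,.14)
E
```

```text
at [ 0.558  -0.1012  0.238 ] [-8.992e+01 -1.000e-02 -8.152e+01] q6 161.2 open 0.0856 F [ 0.7 -0.  -0.9] t 49.6
1 turn [-0.08, -0.02, 0.01] shift [-0.1309, 0.0979, -0.0595] rows>=3.5
```

View pics/sc30z.png

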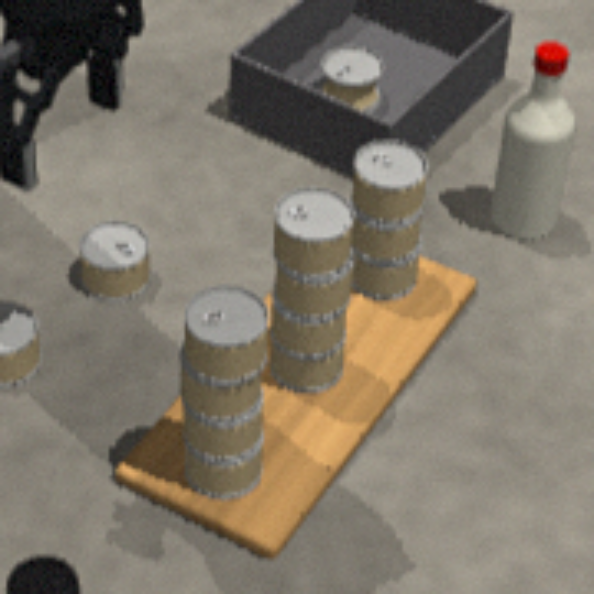

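View pics/wrist30.png

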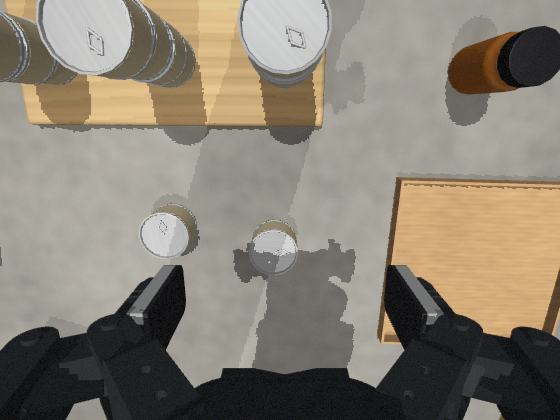

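play_rows(
  moves=[
    [[0,0,0],[-0.03,0.02,-0.012],85],
    [[0,0,0],[-0.06,0.04,-0.024],85],
    [[0,0,0],[-0.095,0.06,-0.04],85],
    [[0,0,0],[-0.12,0.075,-0.055],85],
    [[0,0,0],[-0.131,0.081,-0.06],85],
  ],
)

```text
time: 50.1
ee_pos: [0.4778, 0.0213, 0.1552]
tcp_rot: [-90.1, 0.0, -81.4]
wrist_force: [0.9, 0.3, 0.2]
opening: 0.0728
```

play_rows(
  moves=[
    [[0,0,0],[0,0,0],85],
    [[0,0,0],[0,0,0],85],
    [[0,0,0],[0,0,0],85],
    [[0,0,0],[0,0,0],85],
    [[0,0,0],[0,0,0],85],
  ],
)

```text
time: 50.6
ee_pos: [0.4794, 0.019, 0.1571]
tcp_rot: [-89.9, -0.0, -81.6]
wrist_force: [-0.3, -0.4, 0.0]
opening: 0.0725
```

```bash
python3 - <<'E'
from h import *
c=shot("wrist","31");plan(.4777,.0193,.006)
cv2.imwrite("pics/w31z.png",cv2.resize(c["img"][140:270,200:380,::-1],None,fx=4,fy=4))
E
```

```text
at [0.4792 0.019  0.157 ] [-8.994e+01 -1.000e-02 -8.157e+01] q6 173.8 open 0.0725 F [-0.5  0.3 -0.2] t 50.65
1 turn [-0.06, -0.07, 0.01] shift [-0.0005, 0.151, -0.0016] rows>=3.0
```

View pics/w31z.png

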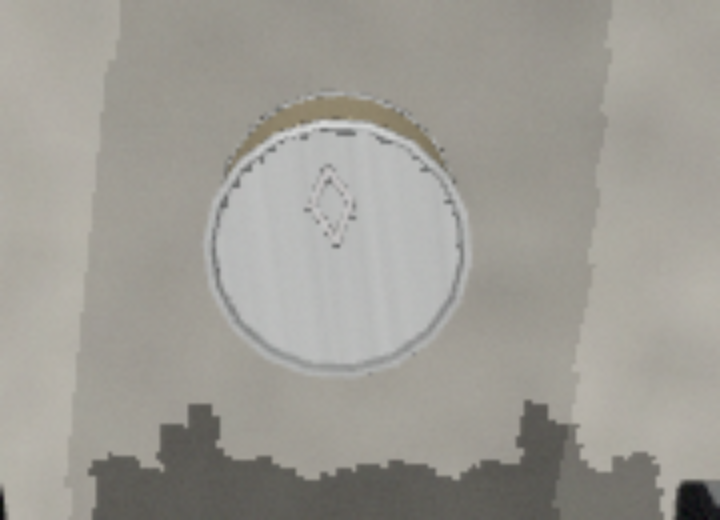

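```bash
python3 - <<'E'
from h import *
c=dict(np.load("pics/wrist31.npz")); print(onz(c,[[284.5,201.9]],.038).round(4))
c=dict(np.load("pics/wrist27.npz")); print(onz(c,[[284.3,196.5]],.041).round(4))
E
```

```text
[[0.479  0.0198 0.038 ]]
[[ 0.4523 -0.3937  0.041 ]]
```

play_rows(
  moves=[
    [[0,0,0],[-0.0002,0.03,-0.0016],85],
    [[0,0,0],[-0.0002,0.07,-0.0016],85],
    [[0,0,0],[-0.0002,0.11,-0.0016],85],
    [[0,0,0],[-0.0002,0.14,-0.0016],85],
    [[0,0,0],[-0.0002,0.15,-0.0016],85],
  ],
)

```text
time: 51.15
ee_pos: [0.4755, 0.0192, 0.0038]
tcp_rot: [-90.2, 0.0, -81.5]
wrist_force: [-1.1, -0.2, 0.2]
opening: 0.0727
```

play_rows(
  moves=[
    [[0,0,0],[0,0,0],80],
    [[0,0,0],[0,0,0],80],
    [[0,0,0],[0,0,0],65],
    [[0,0,0],[0,0,0],55],
    [[0,0,0],[0,0,0],45],
  ],
)

```text
time: 51.65
ee_pos: [0.4786, 0.0194, 0.0089]
tcp_rot: [-89.8, -0.0, -81.5]
wrist_force: [-0.7, 0.1, 6.0]
opening: 0.0532
```

play_rows(
  moves=[
    [[0,0,0],[0,0,0],45],
    [[0,0,0],[0,0,0],45],
    [[0,0,0],[0,0,0],45],
    [[0,0,0],[0,0,0],45],
    [[0,0,0],[0,0,0],45],
  ],
)

```text
time: 52.15
ee_pos: [0.4787, 0.0195, 0.0089]
tcp_rot: [-89.8, -0.0, -81.5]
wrist_force: [-0.2, -1.4, 5.7]
opening: 0.0533
```

play_rows(
  moves=[
    [[0,0,0],[0,-0.01,0],45],
    [[0,0,0],[0,-0.03,0],45],
    [[0,0,0],[0,-0.07,0],45],
    [[0,0,0],[0,-0.12,0],45],
    [[0,0,0],[0,-0.17,0],45],
  ],
)

```text
time: 52.65
ee_pos: [0.4767, 0.0194, 0.1797]
tcp_rot: [-89.9, -0.0, -81.5]
wrist_force: [2.0, 0.1, -1.3]
opening: 0.0529
```

play_rows(
  moves=[
    [[0,0,0],[0.02,-0.03,0],45],
    [[0,0,0],[0.06,-0.06,0],45],
    [[0,0,0],[0.1,-0.085,0],45],
    [[0,0,0],[0.12,-0.1,0],45],
    [[0,0,0],[0.127,-0.1,0],45],
  ],
)

```text
time: 53.15
ee_pos: [0.4964, -0.1081, 0.28]
tcp_rot: [-89.7, -0.1, -81.7]
wrist_force: [-0.2, 0.1, -1.4]
opening: 0.0533
```

```bash
python3 - <<'E'
from h import *
c=shot("wrist","32");plan(.655,-.087,.277)
E
```

```text
at [ 0.4963 -0.1078  0.2783] [-8.984e+01 -6.000e-02 -8.164e+01] q6 159.4 open 0.0529 F [ 0.3 -0.7 -1.2] t 53.2
1 turn [-0.16, -0.14, 0.06] shift [0.0025, 0.0017, 0.1601] rows>=3.2
```

View pics/wrist32.png

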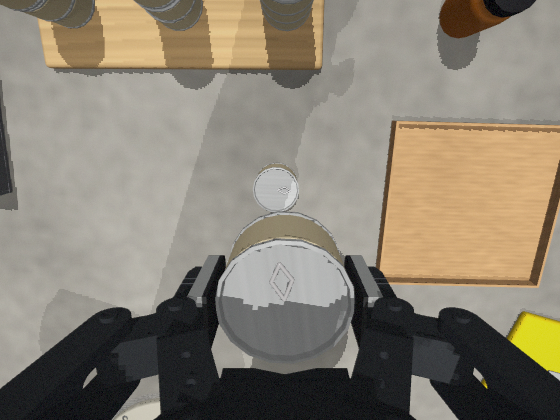

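play_rows(
  moves=[
    [[0,0,0],[0.001,0,0.03],45],
    [[0,0,0],[0.002,0,0.075],45],
    [[0,0,0],[0.0025,0,0.12],45],
    [[0,0,0],[0.0025,0,0.15],45],
    [[0,0,0],[0.0025,0,0.158],45],
  ],
)

```text
time: 53.7
ee_pos: [0.6544, -0.0832, 0.2741]
tcp_rot: [-90.1, 0.1, -81.4]
wrist_force: [0.1, 0.3, -1.3]
opening: 0.0531
```

play_rows(
  moves=[
    [[0,0,0],[0,0,0],45],
    [[0,0,0],[0,0,0],45],
    [[0,0,0],[0,0,0],45],
    [[0,0,0],[0,0,0],45],
    [[0,0,0],[0,0,0],45],
  ],
)

```text
time: 54.2
ee_pos: [0.652, -0.0855, 0.2778]
tcp_rot: [-89.9, -0.0, -81.5]
wrist_force: [-0.1, 0.2, -1.3]
opening: 0.0528
```

```bash
python3 - <<'E'
from h import *
c=shot("wrist","33");plan(.675,-.0836,.185)
for v in (175,185): print(tintop(c,[.675,-.0836,.167],vmin=v))
E
```

```text
at [ 0.6521 -0.0855  0.2776] [-8.991e+01 -2.000e-02 -8.154e+01] q6 164.1 open 0.0529 F [-0.2 -0.9 -1.7] t 54.25
1 turn [-0.09, -0.04, 0.02] shift [0.0015, 0.0926, 0.0228] rows>=1.9
{'px': array([286.6, 174.3]), 'ax': array([62.4, 63.3]), 'ell': array([ 0.6755, -0.0827]), 'mec': (0.6749, -0.0828), 'r': 24.2}
{'px': array([287.9, 167.8]), 'ax': array([47.9, 62.4]), 'ell': array([ 0.6806, -0.083 ]), 'mec': (0.6765, -0.083), 'r': 23.9}
```

View pics/wrist33.png

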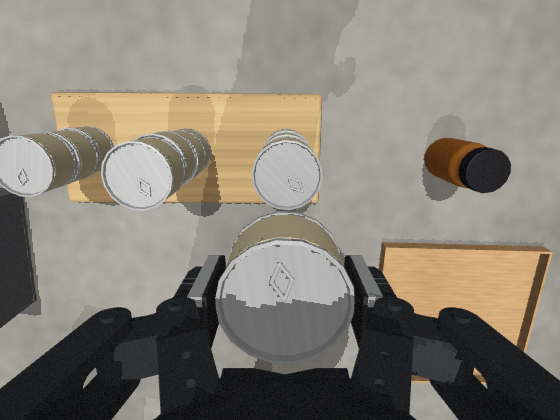

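play_rows(
  moves=[
    [[0,0,0],[0.0015,0,0.023],45],
    [[0,0,0],[0.0015,0.03,0.023],45],
    [[0,0,0],[0.0015,0.06,0.023],45],
    [[0,0,0],[0.0015,0.08,0.023],45],
    [[0,0,0],[0.0015,0.09,0.023],45],
  ],
)

```text
time: 54.75
ee_pos: [0.6747, -0.0835, 0.1848]
tcp_rot: [-90.1, 0.0, -81.5]
wrist_force: [0.4, -0.1, -0.8]
opening: 0.0532
```

play_rows(
  moves=[
    [[0,0,0],[0,0.001,0],45],
    [[0,0,0],[0,0.002,0],45],
    [[0,0,0],[0,0.002,0],45],
    [[0,0,0],[0,0.002,0],45],
    [[0,0,0],[0,0.002,0],45],
  ],
)

```text
time: 55.25
ee_pos: [0.6759, -0.0835, 0.1858]
tcp_rot: [-89.9, -0.0, -81.5]
wrist_force: [0.5, -0.5, -1.1]
opening: 0.0533
```

```bash
python3 - <<'E'
from h import *
plan(.675,-.0836,.177)
E
```

```text
at [ 0.6759 -0.0835  0.1858] [-8.989e+01 -2.000e-02 -8.152e+01] q6 164.5 open 0.0533 F [ 0.5 -0.5 -1.1] t 55.25
1 turn [-0.11, -0.02, 0.02] shift [-0.0, 0.0088, -0.0009] rows>=0.2
```

play_rows(
  moves=[
    [[0,0,0],[0,0.003,-0.001],45],
    [[0,0,0],[0,0.005,-0.001],45],
    [[0,0,0],[0,0.0065,-0.001],45],
    [[0,0,0],[0,0.0075,-0.001],45],
    [[0,0,0],[0,0.008,-0.001],45],
  ],
)

```text
time: 55.75
ee_pos: [0.6745, -0.0835, 0.1768]
tcp_rot: [-90.0, -0.0, -81.5]
wrist_force: [-0.0, 0.3, -1.1]
opening: 0.053
```

play_rows(
  moves=[
    [[0,0,0],[0,0.0005,0],45],
    [[0,0,0],[0,0.001,0],45],
    [[0,0,0],[0,0.001,0],45],
    [[0,0,0],[0,0.001,0],45],
    [[0,0,0],[0,0.001,0],45],
  ],
)

```text
time: 56.25
ee_pos: [0.6746, -0.0836, 0.176]
tcp_rot: [-90.0, -0.0, -81.5]
wrist_force: [0.4, -0.4, -0.4]
opening: 0.053
```

play_rows(
  moves=[
    [[0,0,0],[0,0.0005,0],45],
    [[0,0,0],[0,0.001,0],45],
    [[0,0,0],[0,0.001,0],45],
    [[0,0,0],[0,0.001,0],45],
    [[0,0,0],[0,0.001,0],45],
  ],
)

```text
time: 56.75
ee_pos: [0.6748, -0.0836, 0.176]
tcp_rot: [-89.9, -0.0, -81.5]
wrist_force: [-2.0, 0.8, 5.3]
opening: 0.0535
```

Contact at 0.176. Release.

play_rows(
  moves=[
    [[0,0,0],[0,-0.0005,0],45],
    [[0,0,0],[0,-0.0005,0],55],
    [[0,0,0],[0,-0.0005,0],65],
    [[0,0,0],[0,-0.0005,0],80],
    [[0,0,0],[0,-0.0005,0],100],
  ],
)

```text
time: 57.25
ee_pos: [0.6745, -0.0836, 0.175]
tcp_rot: [-90.0, 0.0, -81.5]
wrist_force: [-0.3, 0.8, -0.5]
opening: 0.0806
```

play_rows(
  moves=[
    [[0,0,0],[0,0,0],100],
    [[0,0,0],[0,-0.015,0],100],
    [[0,0,0],[0,-0.04,0],100],
    [[0,0,0],[0,-0.07,0],100],
    [[0,0,0],[0,-0.09,0],100],
  ],
)

```text
time: 57.75
ee_pos: [0.6745, -0.0836, 0.2676]
tcp_rot: [-89.9, -0.0, -81.5]
wrist_force: [0.2, 0.6, 1.2]
opening: 0.0854
```

play_rows(
  moves=[
    [[0,0,0],[0,0,-0.02],100],
    [[0,0,0],[0,0,-0.06],100],
    [[0,0,0],[0,0,-0.11],100],
    [[0,0,0],[0,0,-0.16],100],
    [[0,0,0],[0,0,-0.195],100],
  ],
)

```text
time: 58.25
ee_pos: [0.479, -0.1124, 0.2656]
tcp_rot: [-89.9, -0.0, -81.5]
wrist_force: [0.7, -0.3, -0.2]
opening: 0.0856
```

```bash
python3 - <<'E'
from h import *
s=shot("scene","34")
cv2.imwrite("pics/sc34z.png",cv2.resize(s["img"][130:310,220:400,::-1],None,fx=3.3,fy=3.3))
plan(.479,-.1,.157)
E
```

```text
at [ 0.4756 -0.1128  0.2667] [-8.998e+01 -4.000e-02 -8.157e+01] q6 158.2 open 0.0855 F [ 4.4 -1.9  3.6] t 58.3
1 turn [-0.02, -0.07, 0.04] shift [-0.0123, 0.1097, 0.0052] rows>=2.2
```

View pics/sc34z.png

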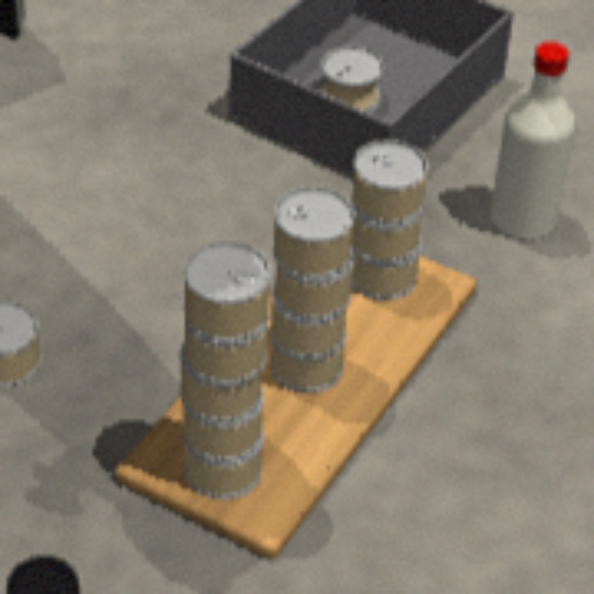

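play_rows(
  moves=[
    [[0,0,0],[-0.012,0.03,0.003],85],
    [[0,0,0],[-0.012,0.07,0.003],85],
    [[0,0,0],[-0.012,0.1,0.003],85],
    [[0,0,0],[-0.012,0.11,0.003],85],
    [[0,0,0],[-0.012,0.11,0.003],85],
  ],
)

```text
time: 58.8
ee_pos: [0.4823, -0.0999, 0.1545]
tcp_rot: [-90.1, 0.0, -81.5]
wrist_force: [-1.0, 0.3, 0.1]
opening: 0.0727
```

play_rows(
  moves=[
    [[0,0,0],[0,0,0],85],
    [[0,0,0],[0,0,0],85],
    [[0,0,0],[0,0,0],85],
    [[0,0,0],[0,0,0],85],
    [[0,0,0],[0,0,0],85],
  ],
)

```text
time: 59.3
ee_pos: [0.4831, -0.1, 0.1557]
tcp_rot: [-89.9, -0.0, -81.5]
wrist_force: [-0.7, -0.2, -0.2]
opening: 0.0723
```

```bash
python3 - <<'E'
from h import *
c=shot("wrist","35");plan(.4777,-.1,.006)
cv2.imwrite("pics/w35z.png",cv2.resize(c["img"][140:270,200:380,::-1],None,fx=4,fy=4))
E
```

```text
at [ 0.483  -0.1     0.1556] [-8.994e+01 -1.000e-02 -8.153e+01] q6 159.8 open 0.073 F [ 0.6  0.  -0.8] t 59.35
1 turn [-0.06, -0.03, 0.01] shift [-0.0009, 0.1496, -0.0054] rows>=3.0
```

View pics/w35z.png

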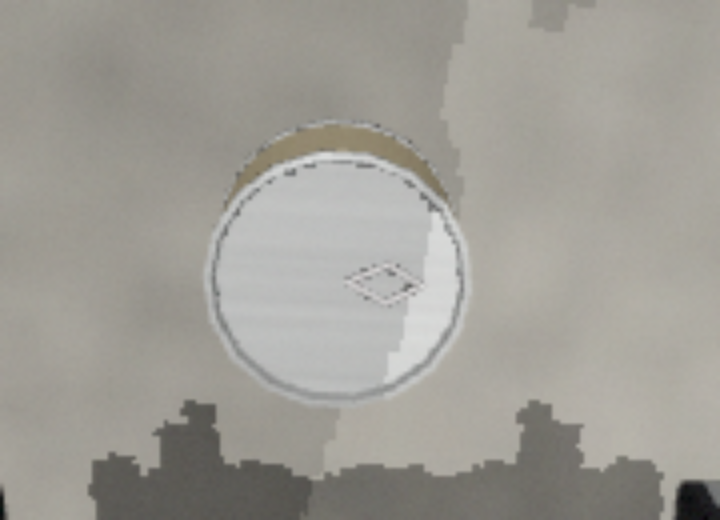

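```bash
python3 - <<'E'
from h import *
c=dict(np.load("pics/wrist35.npz")); p=onz(c,[[284.3,209.6]],.038)[0];print(p.round(4)); plan(p[0]-.0015,p[1]-.0005,.006)
E
```

```text
[ 0.4768 -0.1     0.038 ]
at [ 0.483  -0.1     0.1556] [-8.994e+01 -1.000e-02 -8.153e+01] q6 159.8 open 0.073 F [ 0.6  0.  -0.8] t 59.35
1 turn [-0.06, -0.03, 0.01] shift [-0.0008, 0.1496, -0.0078] rows>=3.0
```

play_rows(
  moves=[
    [[0,0,0],[-0.0005,0.03,-0.0075],85],
    [[0,0,0],[-0.0005,0.07,-0.0075],85],
    [[0,0,0],[-0.0005,0.11,-0.0075],85],
    [[0,0,0],[-0.0005,0.14,-0.0075],85],
    [[0,0,0],[-0.0005,0.149,-0.0075],85],
  ],
)

```text
time: 59.85
ee_pos: [0.4735, -0.1002, 0.0032]
tcp_rot: [-90.2, 0.1, -81.5]
wrist_force: [-1.1, -0.4, 0.0]
opening: 0.0726
```

play_rows(
  moves=[
    [[0,0,0],[0,0,0],80],
    [[0,0,0],[0,0,0],80],
    [[0,0,0],[0,0,0],65],
    [[0,0,0],[0,0,0],55],
    [[0,0,0],[0,0,0],45],
  ],
)

```text
time: 60.35
ee_pos: [0.4768, -0.1009, 0.0084]
tcp_rot: [-89.8, -0.1, -81.5]
wrist_force: [-0.8, 0.5, 5.6]
opening: 0.0535
```

play_rows(
  moves=[
    [[0,0,0],[0,0,0],45],
    [[0,0,0],[0,0,0],45],
    [[0,0,0],[0,0,0],45],
    [[0,0,0],[0,0,0],45],
    [[0,0,0],[0,0,0],45],
  ],
)

```text
time: 60.85
ee_pos: [0.4768, -0.1008, 0.0084]
tcp_rot: [-89.8, -0.1, -81.5]
wrist_force: [-0.8, 0.0, 4.8]
opening: 0.0531
```

play_rows(
  moves=[
    [[0,0,0],[0,-0.01,0],45],
    [[0,0,0],[0,-0.03,0],45],
    [[0,0,0],[0,-0.07,0],45],
    [[0,0,0],[0,-0.12,0],45],
    [[0,0,0],[0,-0.17,0],45],
  ],
)

```text
time: 61.35
ee_pos: [0.4749, -0.1005, 0.1793]
tcp_rot: [-89.9, -0.0, -81.5]
wrist_force: [1.7, 0.2, 0.1]
opening: 0.0529
```

play_rows(
  moves=[
    [[0,0,0],[0,-0.04,0],45],
    [[0,0,0],[0,-0.08,0],45],
    [[0,0,0],[0,-0.11,0],45],
    [[0,0,0],[0,-0.135,0],45],
    [[0,0,0],[0,-0.135,0],45],
  ],
)

```text
time: 61.85
ee_pos: [0.4758, -0.1007, 0.316]
tcp_rot: [-89.6, -0.1, -81.5]
wrist_force: [-0.6, 0.0, -1.9]
opening: 0.0533
```

```bash
python3 - <<'E'
from h import *
c=shot("wrist","36");plan(.652,-.086,.315)
E
```

```text
at [ 0.4757 -0.1007  0.3137] [-8.975e+01 -8.000e-02 -8.152e+01] q6 159.6 open 0.0532 F [-0.1 -0.1 -2.2] t 61.9
1 turn [-0.25, -0.02, 0.08] shift [0.0114, -0.0005, 0.1766] rows>=3.5
```

View pics/wrist36.png

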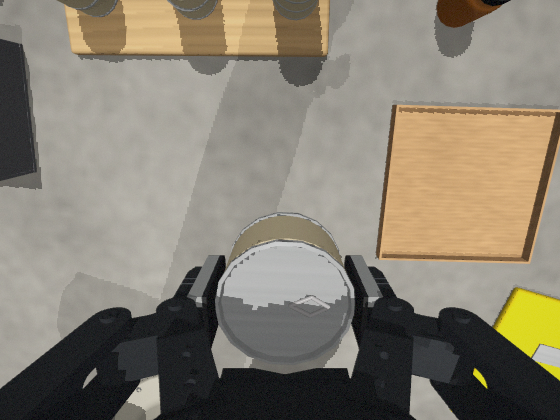

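play_rows(
  moves=[
    [[0,0,0],[0.003,0,0.03],45],
    [[0,0,0],[0.006,0,0.075],45],
    [[0,0,0],[0.009,0,0.12],45],
    [[0,0,0],[0.011,0,0.16],45],
    [[0,0,0],[0.0114,0,0.175],45],
  ],
)

```text
time: 62.4
ee_pos: [0.6525, -0.0855, 0.3078]
tcp_rot: [-90.2, 0.1, -81.5]
wrist_force: [-0.2, -0.4, -1.0]
opening: 0.0531
```

play_rows(
  moves=[
    [[0,0,0],[0,0,0],45],
    [[0,0,0],[0,0,0],45],
    [[0,0,0],[0,0,0],45],
    [[0,0,0],[0,0,0],45],
    [[0,0,0],[0,0,0],45],
  ],
)

```text
time: 62.9
ee_pos: [0.6494, -0.0863, 0.3124]
tcp_rot: [-89.9, -0.0, -81.5]
wrist_force: [-0.4, -0.6, -1.7]
opening: 0.0531
```

```bash
python3 - <<'E'
from h import *
c=shot("wrist","37");plan(.675,-.0836,.224)
for v in (175,185): print(tintop(c,[.675,-.0836,.205],vmin=v))
E
```

```text
at [ 0.6495 -0.0862  0.3123] [-8.990e+01 -2.000e-02 -8.154e+01] q6 164.0 open 0.0528 F [ 0.4 -0.2 -1. ] t 62.95
1 turn [-0.1, -0.04, 0.02] shift [0.0011, 0.0883, 0.0254] rows>=1.8
{'px': array([285.9, 172. ]), 'ax': array([63.7, 64.4]), 'ell': array([ 0.6753, -0.0826]), 'mec': (0.6747, -0.0826), 'r': 24.1}
{'px': array([284.7, 171.6]), 'ax': array([58.6, 65. ]), 'ell': array([ 0.6754, -0.0817]), 'mec': (0.6747, -0.0826), 'r': 24.1}
```

View pics/wrist37.png

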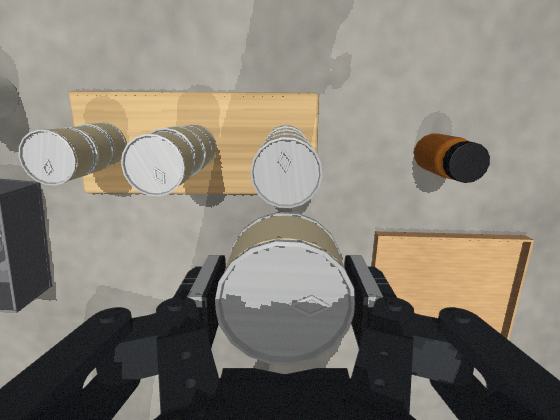

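play_rows(
  moves=[
    [[0,0,0],[0.001,0,0.025],45],
    [[0,0,0],[0.001,0.03,0.025],45],
    [[0,0,0],[0.001,0.06,0.025],45],
    [[0,0,0],[0.001,0.08,0.025],45],
    [[0,0,0],[0.001,0.087,0.025],45],
  ],
)

```text
time: 63.45
ee_pos: [0.6741, -0.0834, 0.222]
tcp_rot: [-90.1, 0.0, -81.5]
wrist_force: [-0.2, -0.3, -1.2]
opening: 0.0531
```

play_rows(
  moves=[
    [[0,0,0],[0,0.001,0],45],
    [[0,0,0],[0,0.002,0],45],
    [[0,0,0],[0,0.002,0],45],
    [[0,0,0],[0,0.002,0],45],
    [[0,0,0],[0,0.002,0],45],
  ],
)

```text
time: 63.95
ee_pos: [0.6752, -0.0834, 0.2232]
tcp_rot: [-89.9, -0.0, -81.5]
wrist_force: [0.5, -0.1, -0.3]
opening: 0.0533
```

```bash
python3 - <<'E'
from h import *
plan(.6746,-.0836,.2145)
E
```

```text
at [ 0.6752 -0.0834  0.2232] [-8.990e+01 -2.000e-02 -8.152e+01] q6 164.5 open 0.0533 F [ 0.5 -0.1 -0.3] t 63.95
1 turn [-0.1, -0.02, 0.02] shift [0.0001, 0.0087, -0.0007] rows>=0.2
```

play_rows(
  moves=[
    [[0,0,0],[0,0.003,-0.0005],45],
    [[0,0,0],[0,0.005,-0.0005],45],
    [[0,0,0],[0,0.0065,-0.0005],45],
    [[0,0,0],[0,0.0075,-0.0005],45],
    [[0,0,0],[0,0.008,-0.0005],45],
  ],
)

```text
time: 64.45
ee_pos: [0.6745, -0.0835, 0.2143]
tcp_rot: [-90.0, -0.0, -81.5]
wrist_force: [-0.6, 0.2, -1.7]
opening: 0.0531
```

play_rows(
  moves=[
    [[0,0,0],[0,0.0005,0],45],
    [[0,0,0],[0,0.001,0],45],
    [[0,0,0],[0,0.001,0],45],
    [[0,0,0],[0,0.001,0],45],
    [[0,0,0],[0,0.001,0],45],
  ],
)

```text
time: 64.95
ee_pos: [0.6746, -0.0835, 0.2136]
tcp_rot: [-89.9, -0.0, -81.5]
wrist_force: [-0.2, 0.3, -0.3]
opening: 0.0533
```

play_rows(
  moves=[
    [[0,0,0],[0,0.0005,0],45],
    [[0,0,0],[0,0.0005,0],45],
    [[0,0,0],[0,0.001,0],45],
    [[0,0,0],[0,0.001,0],45],
    [[0,0,0],[0,0.001,0],45],
  ],
)

```text
time: 65.45
ee_pos: [0.6747, -0.0835, 0.2135]
tcp_rot: [-89.9, -0.0, -81.5]
wrist_force: [-0.3, -0.9, 6.0]
opening: 0.0531
```

play_rows(
  moves=[
    [[0,0,0],[0,-0.0005,0],45],
    [[0,0,0],[0,-0.0005,0],55],
    [[0,0,0],[0,-0.0005,0],65],
    [[0,0,0],[0,-0.0005,0],80],
    [[0,0,0],[0,-0.0005,0],100],
  ],
)

```text
time: 65.95
ee_pos: [0.6744, -0.0834, 0.2125]
tcp_rot: [-90.0, 0.0, -81.5]
wrist_force: [-0.2, -0.2, -0.7]
opening: 0.0806
```

play_rows(
  moves=[
    [[0,0,0],[0,0,0],100],
    [[0,0,0],[0,-0.015,0],100],
    [[0,0,0],[0,-0.04,0],100],
    [[0,0,0],[0,-0.065,0],100],
    [[0,0,0],[0,-0.08,0],100],
  ],
)

```text
time: 66.45
ee_pos: [0.6745, -0.0835, 0.2951]
tcp_rot: [-89.9, -0.0, -81.5]
wrist_force: [0.1, 0.9, 0.7]
opening: 0.0856
```

play_rows(
  moves=[
    [[0,0,0],[0,0,-0.02],100],
    [[0,0,0],[0,0,-0.06],100],
    [[0,0,0],[0,0,-0.11],100],
    [[0,0,0],[0,0,-0.16],100],
    [[0,0,0],[0,0,-0.2],100],
  ],
)

```text
time: 66.95
ee_pos: [0.4741, -0.113, 0.2929]
tcp_rot: [-89.9, -0.0, -81.5]
wrist_force: [1.0, -0.9, 1.5]
opening: 0.0853
```

play_rows(
  moves=[
    [[0,0,0],[0,0,-0.03],100],
    [[0,0,0],[0,0,-0.06],100],
    [[0,0,0],[0,0,-0.09],100],
    [[0,0,0],[0,0,-0.1],100],
    [[0,0,0],[0,0,-0.1],100],
  ],
)

```text
time: 67.45
ee_pos: [0.3771, -0.1279, 0.2934]
tcp_rot: [-89.9, -0.1, -81.6]
wrist_force: [0.6, -0.8, 0.3]
opening: 0.0857
```

```bash
python3 - <<'E'
from h import *
s=shot("scene","38"); t=shot("top","38")
cv2.imwrite("pics/sc38z.png",cv2.resize(s["img"][110:310,220:400,::-1],None,fx=3,fy=3))
print(get_obs()["ee_pos"],get_obs()["time"])
def cen(c,P,vmin):
    u=proj(c,[P])[0]; h=cv2.cvtColor(c["img"],cv2.COLOR_RGB2HSV); m=((h[:,:,2]>vmin)&(h[:,:,1]<45)).astype(np.uint8)
    x,y=u.astype(int); w=m[y-15:y+16,x-17:x+18]; k,l,st,ce=cv2.connectedComponentsWithStats(w); i=1+np.argmax(st[1:,4]); return ce[i]+[x-17,y-15],st[i]
for P in ([.675,-.086,.243],[.658,.027,.167],[.6423,.1402,.1287]):
    a,sa=cen(t,P,135);b,sb=cen(s,P,150); p,e=tri(t,a,s,b); print(a.round(1),sa,b.round(1),sb,p.round(4),round(e,4))
E
```

```text
[ 0.3784203  -0.12774434  0.29278119] 67.55
[319.4 168.7] [  7   6  22  20 332] [288.6 198.4] [  4   7  27  17 314] [ 0.6745 -0.0853  0.2421] 0.002
[273.6 182.6] [  8   6  20  20 301] [314.9 194.8] [  6   9  24  14 244] [0.6579 0.0271 0.1664] 0.0021
[231.6 192.1] [  9   7  18  19 269] [337.9 179.9] [  8   9  21  13 206] [0.6426 0.1401 0.1292] 0.0017
```

View pics/sc38z.png

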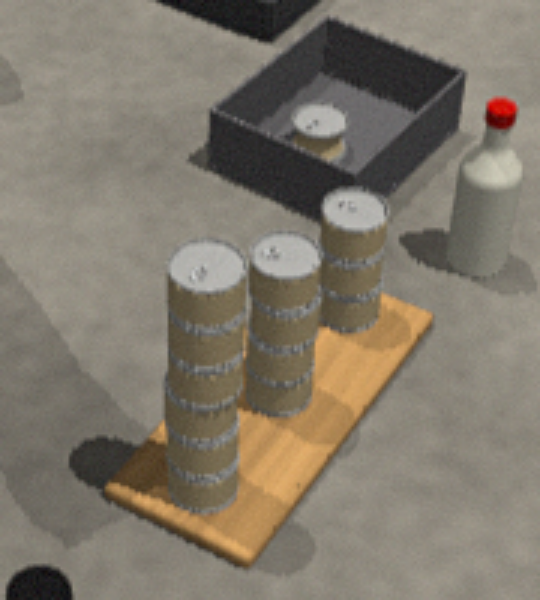

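View pics/top38.png

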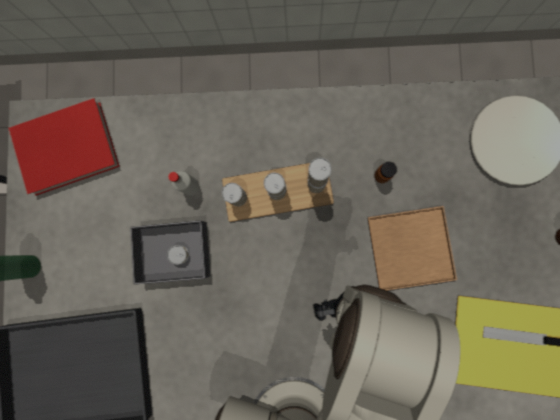

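```bash
python3 - <<'E'
from h import *
print(job_done())
E
```

```text
the job is handed in; nothing more can be done
None
```

The job is handed in at about 67.5 s of the 210 s allowed. The bad tin was in stack 3, under two older tins. I parked those two on the worktop and put the bad tin in the grey tub. I then set all three new tins on base3 and put the two older tins back on top, low3 first and then top3.

**Last checks, from the top and scene pictures after the arm had withdrawn:**
- **Stack 3:** six tins, upright, with its top at 242 mm (243 mm expected). The top tin is about 2 mm from where the original top tin stood.
- **Stacks 1 and 2:** re-measured and unmoved, to within about 0.5 mm.
- **Jar and squeeze bottle:** they look the same as at the start, but I did not re-measure them.
- **Tub and tray:** the bad tin stands in the tub and the tray is empty.

**What did not go cleanly:**
- My first grip on the bad tin reached too low and lifted base3 with it by about 3 cm. I set both back in the same spot without tipping them and gripped again 5 mm higher.
- The third tin from the bottom sits about 3 mm towards the robot compared with base3. The later tins were centred back over base3, and I left that one as it was.
- The wrist camera and the fixed cameras disagreed by about 2 to 4 mm in y. I used the wrist readings for the grasps and placings.

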